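# Set out two instrument cases on the display tiers by height

## Task

Set out the two long dark instrument cases on the plywood display tiers at the swap-meet table: the tall case goes on the tier with the high headroom, the low case on the raised tier with the low headroom. Slide each in lengthwise from the robot's side, straight and about midway between the side cheeks, until nearly half its length is under the roof, and leave it standing upright on the tier's floor with the rest showing in front.

Things in the scene. Friction and masses are not known exactly. Their poses are not given: they have to be found in the camera images.
- tall_case_center (a point): Centre (half-way up) of the tall instrument case: dark steel box, aluminium end plates, 160 mm long (x), 50 mm wide (y), 85 mm high (z), 0.2 to 0.4 kg, evenly weighted. It stands on the table to one side of the tiers, its x within 25 degrees of the robot's forward direction. Either end may go in first.
- low_case_center (a point): Centre (half-way up) of the low instrument case: like the tall one, 160 mm long (x), 50 mm wide (y), but only 40 mm high (z), 0.14 to 0.26 kg. It stands on the table on the other side of the tiers, its x within 25 degrees of forward.
- tall_tier_mouth (a point): Plywood tier, high headroom. Point on its floor (15 mm above table) below the middle of the roof's front edge; x inwards (away from robot, within 7 degrees), y across, z up. Floor 120 mm wide, from 100 mm in front (open above) to 110 mm behind. Roof over the rear 110 mm only: underside 105 mm above floor, 8 mm thick, on 10 mm cheeks 100 mm apart. Rear open but for a 10 mm high rail at 102 mm.
- low_tier_mouth (a point): Plywood tier, low headroom, on a solid raised plinth. Point on its floor (65 mm above table) below the middle of the roof's front edge. Axes, plan, cheeks, roof thickness and rear rail as for the other tier, but the roof's underside is only 55 mm above the floor; both roofs are level. The tiers stand side by side, either may be on the left.
There are look-alikes about, which are no part of the job. Leave any red look-alike of the part that bears low_case_center alone.

How it is judged:
By the outcome, as a careful person would: the job done as asked, in the order asked, and still so for the second after the job is handed in, with the robot touching nothing.
It also fails if it takes over 62 s, if anything falls off the work surface, if the arm or the gripper's body presses on something with over 40 N, if the wrist force passes 120 N, or if a joint passes its speed limit or range.

## Robot

A 7-joint arm with a two-finger parallel gripper is mounted at the origin on the work surface. World frame = base frame: x ahead of the robot, y to its left, z up, the work surface at z = 0. Lengths are in m, angles in rad, forces in N, time in s.
With the tool pointing down it reaches from about 0.425 to 0.95 m from the base axis. Payload 4.7 kg.
Tool frame: the origin (TCP) lies at the very end of the fingers, on their centre line; the grasp point (between the pads) lies robot.tcp_to_grasp behind it (robot.tcp_to_grasp is the distance from the TCP to the grasp point, in m); x points along the fingers, z is the direction in which the jaws open and shut, and the axes are right-handed (so a half turn about x gives the same grasp; the last joint's range is limited). The gripper opens to 87 mm and grips with 3 to 60 N. Pads are 19 mm wide; open, the fingers measure 117 mm over their backs; the gripper's body (75 mm by 190 mm) begins 51 mm behind the grasp point.
Start: joints at [1.281, 0.469, -0.049, 1.532, 0.024, 1.141, -0.082], TCP at [0.174, -0.652, 0.223] pointing down, gripper open.
Joint ranges: [-2.59, 2.59], [-0.33, 1.99], [-1.39, 1.29], [0.1, 2.45], [-1.04, 4.18], [0.21, 1.99], [-2.66, 2.66]. Speed limits (rad/s): [2.57, 2.57, 3.14, 3.14, 3.14, 3.14, 3.14].

## Interface

Orientations are given as a unit quaternion [x, y, z, w].
In Python, from cell import robot gives the robot as it stands.
- The arm moves only by the tool play_rows, never from a script. Its argument "deltas" is a list of rows, each a list of 7 numbers: the shift along the tool's x, y, z in units of 30 mm (1.0 is 30 mm), then the turn, a rotation vector about the tool's x, y, z in units of 5 degrees (1.0 is 5 degrees), then the closure, from 0 (fully open) to 1 (shut). A call has 1 to 5 rows; each row is the pose to reach, as a shift and turn from the pose commanded when the call began, along the tool's axes at that moment; what a row does not reach only later rows make up. A row lasts 1/10 s, in which the tool goes at most 50 mm and 8.59 degrees, less where a joint would pass 70% of its speed; a pose out of reach is approached as far as the arm can. A call with a gripper value outside its range is refused whole. The fingers move at their own pace and stop on an object; "grip_force" is the grip in N (left out, the last holds). Time passes only in rows, so rows that repeat a pose let the fingers close. It gives the time, the measured TCP pose, the force and the opening at its end, in the units of the state.
- robot.sense(): the state, without advancing time (a new reading comes with each control period).
- robot.snapshot(name): name is "scene" or "top" or "wrist"; returns a dict with "color" (400x640x3 uint8, blue, green, red), "intrinsics" (3x3 intrinsics, pixels), "cam_to_world" (4x4, takes a point from camera to world coordinates). Camera axes: x right, y down, z forward; pixel columns grow to the right and rows downward; lengths in m; the calibration is good to about 2 mm. A picture is of the moment at which its call begins. There is no depth.
- robot.sign_off(): hands the job in, once; it reports no verdict.
The state is a dict: "time_s": time; "joints": joint angles; "dq": joint speeds; "joint_efforts": joint torques, N m; "ee_pos": TCP position; "tcp_rot": TCP orientation; "ft_force": force on the tool from outside, world axes, zero at the start; "wrist_torque": the same for the moment, N m; "width": opening from 0.0 (shut) to 1.0 (fully open).
Only numpy, scipy, OpenCV 4.12 (cv2) and the standard library are available. Lean on these libraries where they do the work, as an engineer would, in place of code of your own. Each camera call takes 0.05 s, during which the arm holds its last target.

## Working session

There is one attempt and no reset: what is moved stays moved. The work goes in short steps, Python scripts to look and compute and a tool call to move; the robot and the scene stay as the last step left them, time stands still between calls to the robot, and variables do not carry over. Pictures are saved under pics/ and viewed, and the job is handed in when it is done.

Besides the shell and the picture viewer there is one more tool, called after ">>>" by a JSON object that holds its "op" and its "data", one argument or row to a line. play_rows: Moves the arm, as the interface text tells. Its arguments: {"type":"object","properties":{"deltas":{"type":"array","items":{"type":"array","items":{"type":"number"}}},"grip_force":{"type":"number"}},"required":["deltas"]}

```bash
ls; mkdir -p pics; python3 - <<'E'
from cell import robot
import cv2
print(robot.sense()); print(robot.tcp_to_grasp)
import pickle
for n in("scene","top","wrist"):
    s=robot.snapshot(n); cv2.imwrite(f"pics/{n}0.png",s["color"]); pickle.dump(s,open(f"pics/{n}0.pkl","wb"))
    print(n,s["intrinsics"],s["cam_to_world"])
E
```

```text
pics
{'time_s': 0.0, 'joints': array([ 1.28108338,  0.46946174, -0.04859577,  1.53371676,  0.02415438,
        1.14100507, -0.08228019]), 'dq': array([-0.00046665, -0.0006765 , -0.00040106, -0.00018631,  0.0007822 ,
        0.00033529,  0.00037675]), 'joint_efforts': array([-3.28146189e-05, -5.07984710e+01, -8.09866539e-02, -2.36157399e+01,
       -6.14401884e-02,  3.79637070e-02,  1.70026688e-04]), 'ee_pos': array([ 0.17389538, -0.65157924,  0.22147611]), 'tcp_rot': array([ 0.43111061,  0.56137646, -0.43031862,  0.56020174]), 'ft_force': array([-0.16077109,  0.10967858, -0.07435921]), 'wrist_torque': array([ 0.02443597,  0.06948156, -0.01718854]), 'width': 0.9967146792352433}
0.0187
scene [[471.01064578   0.         318.31113333]
 [  0.         471.01064578 199.51222024]
 [  0.           0.           1.        ]] [[-0.84613517  0.4399895  -0.30077318  0.88514003]
 [ 0.53277107  0.713618   -0.45486739  0.60454449]
 [ 0.01450028 -0.54512254 -0.83823097  1.16645411]
 [ 0.          0.          0.          1.        ]]
top [[409.01179429   0.         316.66534004]
 [  0.         409.01179429 211.35234278]
 [  0.           0.           1.        ]] [[-0.02771655 -0.98070626  0.19351232  0.25921027]
 [-0.99941745  0.03104331  0.01417981 -0.01965821]
 [-0.01991349 -0.19300657 -0.98099537  1.12514394]
 [ 0.          0.          0.          1.        ]]
wrist [[299.56815164   0.         320.88329167]
 [  0.         299.56815164 194.72545783]
 [  0.           0.           1.        ]] [[ 0.25737213 -0.93347226 -0.24977815  0.2419218 ]
 [-0.96631103 -0.24905483 -0.06492062 -0.63364791]
 [-0.00160685  0.25807214 -0.96612431  0.38414672]
 [ 0.          0.          0.          1.        ]]
```

View pics/scene0.png

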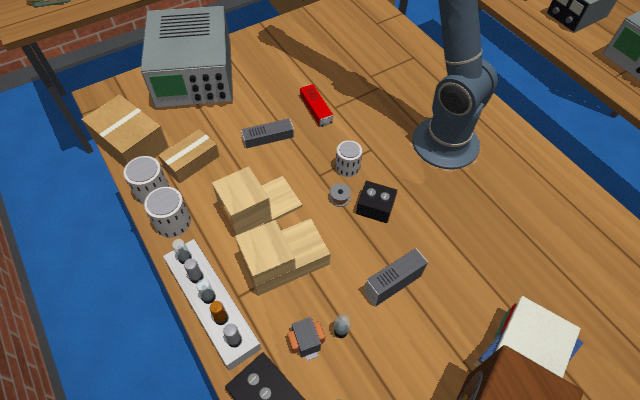

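View pics/top0.png

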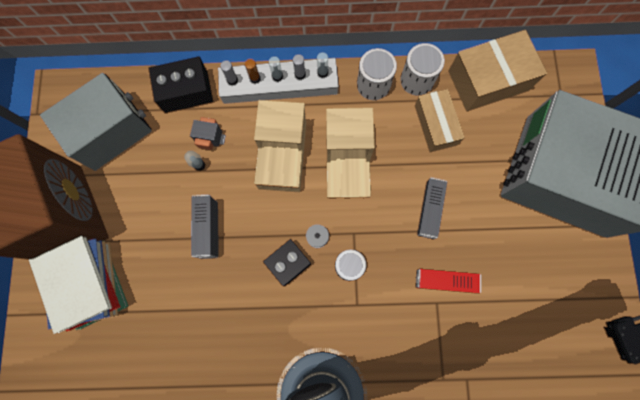

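View pics/wrist0.png

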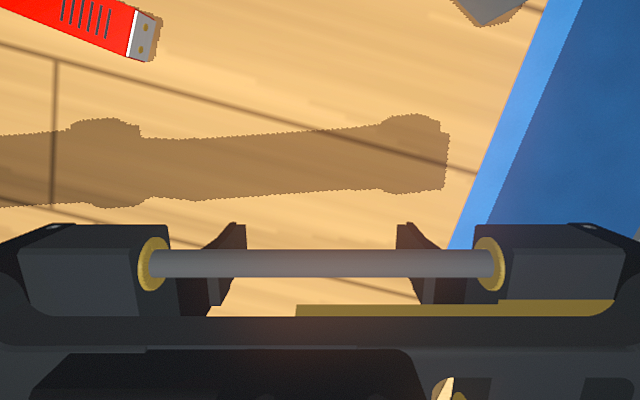

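The top view shows dark cases at (204,226) and (432,208), a red look-alike at (449,281), and tiers at (280,145) and (350,152). I'll crop in closer.

```bash
python3 - <<'E'
import cv2,numpy as np
t=cv2.imread("pics/top0.png"); s=cv2.imread("pics/scene0.png")
cv2.imwrite("pics/c1.png",cv2.resize(t[85:265,180:460],None,fx=2.8,fy=2.8,interpolation=cv2.INTER_CUBIC))
cv2.imwrite("pics/c2.png",cv2.resize(s[110:310,200:440],None,fx=3,fy=3,interpolation=cv2.INTER_CUBIC))
E
```

```text
(no output)
```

View pics/c1.png

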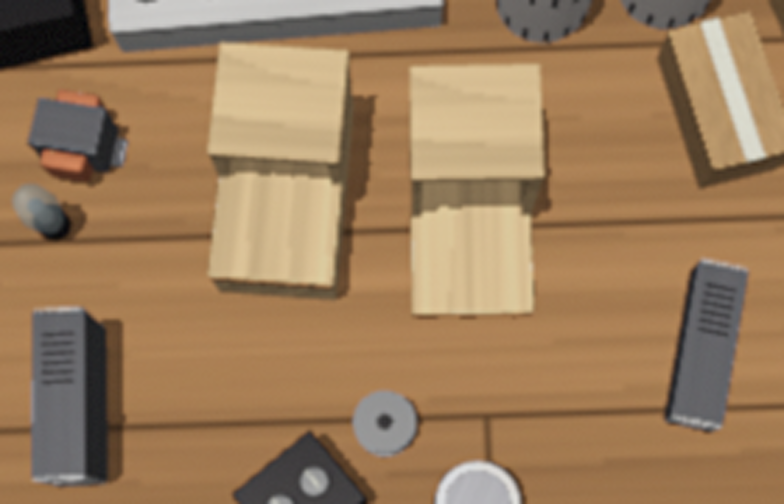

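View pics/c2.png

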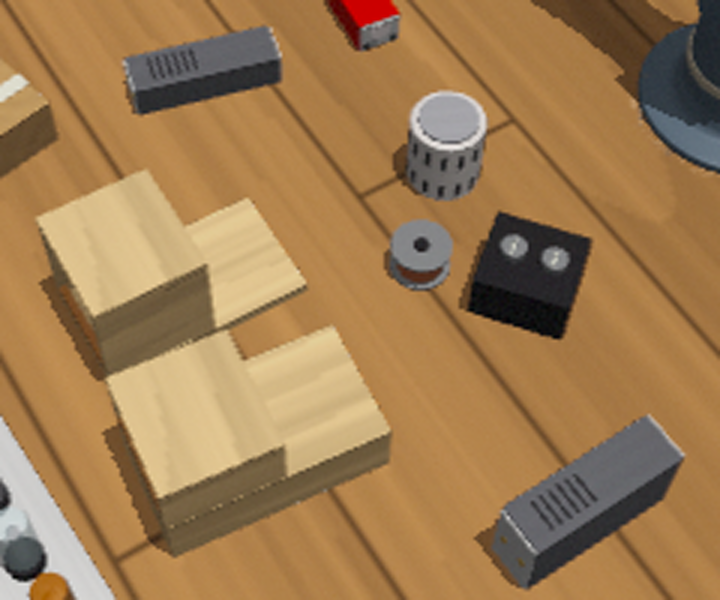

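```bash
python3 - <<'E'
import cv2,numpy as np
t=cv2.imread("pics/top0.png"); s=cv2.imread("pics/scene0.png")
for n,im,pts in (("top",t,[(200,240),(215,230),(432,200),(280,122),(280,167),(350,132),(350,180),(300,185),(300,122)]),("scene",s,[(410,265),(405,285),(275,128),(270,140),(240,190),(245,215),(290,185),(275,245),(310,240),(310,270)])):
    h=cv2.cvtColor(im,cv2.COLOR_BGR2HSV)
    for p in pts: print(n,p,np.median(h[p[1]-1:p[1]+2,p[0]-1:p[0]+2].reshape(-1,3),0),np.median(im[p[1]-1:p[1]+2,p[0]-1:p[0]+2].reshape(-1,3),0))
big=lambda im,x0,y0,x1,y1,f:cv2.resize(im[y0:y1,x0:x1],None,fx=f,fy=f,interpolation=cv2.INTER_CUBIC)
cv2.imwrite("pics/t1.png",big(t,245,90,385,210,5.5))
cv2.imwrite("pics/s1.png",big(s,205,160,340,300,4.2))
cv2.imwrite("pics/cs.png",np.vstack([np.hstack([big(t,180,180,240,270,4),big(t,405,165,465,255,4)]),np.hstack([cv2.resize(big(s,355,240,440,310,2.8),(240,196)),cv2.resize(big(s,230,110,305,155,3.2),(240,144)) if 0 else cv2.resize(big(s,230,100,315,170,2.8),(240,196))])]))
E
```

```text
top (200, 240) [120.   9. 112.] [112. 108. 108.]
top (215, 230) [114.  14.  37.] [37. 35. 35.]
top (432, 200) [120.   8.  87.] [87. 84. 85.]
top (280, 122) [ 19.  81. 215.] [147. 190. 215.]
top (280, 167) [ 19.  81. 213.] [145. 188. 213.]
top (350, 132) [ 19.  80. 217.] [149. 192. 217.]
top (350, 180) [ 19.  81. 216.] [147. 191. 216.]
top (300, 185) [ 17. 111. 104.] [ 56.  80. 104.]
top (300, 122) [ 19.  81. 213.] [145. 188. 213.]
scene (410, 265) [120.  12. 107.] [107. 102. 102.]
scene (405, 285) [120.  21.  49.] [49. 46. 46.]
scene (275, 128) [120.  12. 104.] [104.  99.  98.]
scene (270, 140) [120.  16.  48.] [48. 45. 45.]
scene (240, 190) [ 20.  92. 222.] [142. 194. 222.]
scene (245, 215) [ 18. 111. 106.] [ 60.  88. 106.]
scene (290, 185) [ 16. 145. 183.] [ 78. 134. 183.]
scene (275, 245) [ 19.  97. 205.] [127. 178. 205.]
scene (310, 240) [ 19.  94. 216.] [136. 188. 216.]
scene (310, 270) [ 18. 112. 112.] [ 63.  93. 112.]
```

View pics/t1.png

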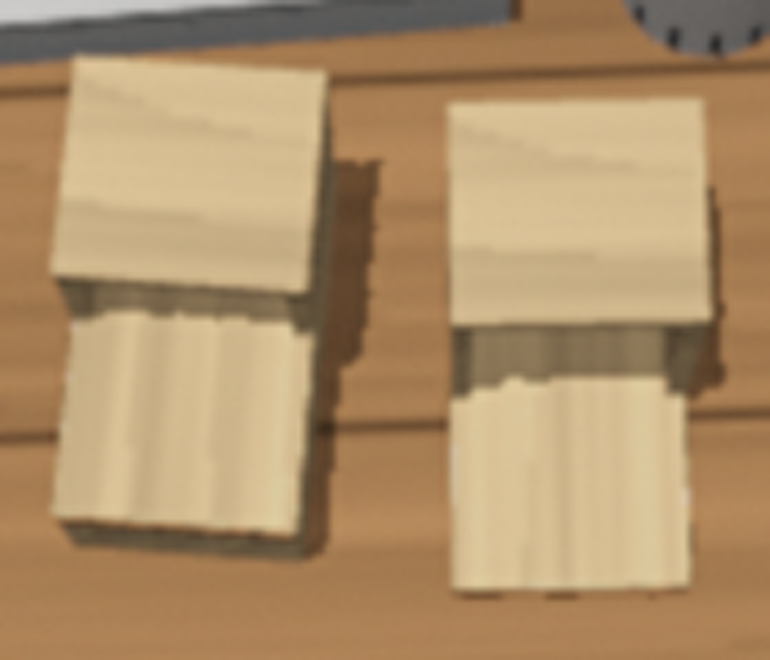

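View pics/s1.png

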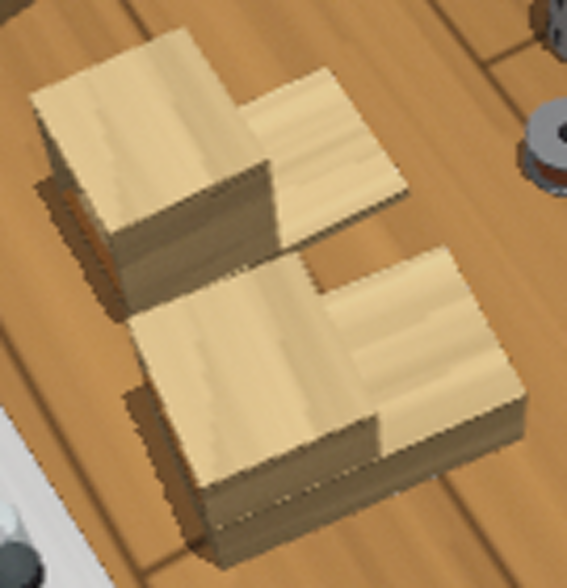

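View pics/cs.png

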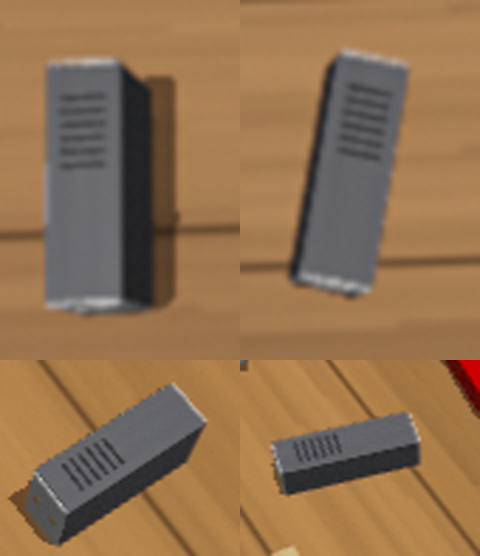

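```bash
cat > h.py <<'E'
import cv2,numpy as np,pickle
def P(s):
    T=np.linalg.inv(s["cam_to_world"]); return s["intrinsics"]@T[:3]
def ray(s,uv):
    K=s["intrinsics"];C=s["cam_to_world"];d=C[:3,:3]@np.linalg.inv(K)@np.array([uv[0],uv[1],1.]);return C[:3,3],d/np.linalg.norm(d)
def onz(s,uv,z):
    o,d=ray(s,uv);return o+d*(z-o[2])/d[2]
def tri(s1,p1,s2,p2):
    X=cv2.triangulatePoints(P(s1),P(s2),np.array(p1,float).reshape(2,1),np.array(p2,float).reshape(2,1));X=(X[:3]/X[3]).ravel()
    def e(s,p): q=P(s)@np.append(X,1);return np.linalg.norm(q[:2]/q[2]-p)
    return X,max(e(s1,p1),e(s2,p2))
def ref(s,p,w=2):
    g=cv2.cvtColor(s["color"],cv2.COLOR_BGR2GRAY)
    q=cv2.cornerSubPix(g,np.array([[p]],np.float32),(w,w),(-1,-1),(3,50,0.01)).ravel()
    return q if np.linalg.norm(q-p)<2 else np.array(p)
def un(p,f,o): return (np.array(p)+.5)/f-.5+np.array(o)
E
python3 - <<'E'
from h import *
t=pickle.load(open("pics/top0.pkl","rb"));s=pickle.load(open("pics/scene0.pkl","rb"))
D={}
names="BL BR FR FL fL fR".split()
for n,a in (("lo",[(75,57),(328,72),(308,292),(52,274),(52,516),(300,534)]),("ta",[(448,103),(704,99),(712,320),(450,325),(452,590),(690,584)])):
    for k,p in zip(names,a): D[n+k]=[ref(t,un(p,5.5,(245,90)))]
for n,a in (("lo",[(205,488),(130,320),(297,255),(378,415),(525,395),(445,247)]),("ta",[(112,236),(32,95),(183,28),(268,160),(408,188),(327,68)])):
    for k,p in zip(names,a): D[n+k].append(ref(s,un(p,4.2,(205,160))))
for n,o,a in (("TC",(180,180),[(47,64),(118,62),(122,300),(46,305)]),("LC",(405,165),[(102,50),(168,66),(132,292),(60,280)])):
    for k,p in zip(names,a): D[n+k]=[ref(t,un(p,4,o))]
for n,o,a in (("TC",(355,240),[(68,150),(35,115),(175,25),(207,60)]),("LC",(230,100),[(43,105),(32,82),(170,52),(178,80)])):
    for k,p in zip(names,a): D[n+k].append(ref(s,un(p,2.82 if n=="TC" else 2.82,o)))
R={}
for k,(a,b) in D.items():
    X,e=tri(t,a,s,b);R[k]=X;print(k,a.round(1),b.round(1),X.round(4),round(e,2))
E
```

```text
loBL [258.8  99.5] [252.3 275.7] [0.7611 0.1399 0.1259] 0.37
loBR [303.9 103.4] [234.8 235.7] [0.7471 0.0206 0.1241] 0.07
loFR [300.  142.5] [275.3 220.3] [0.639  0.0336 0.1228] 0.42
loFL [254.9 139.5] [294.2 258.1] [0.6519 0.1507 0.1214] 0.31
lofL [255.7 183.7] [329.2 253.7] [0.5521 0.1593 0.0539] 0.07
lofR [298.1 186.5] [310.2 218.2] [0.5392 0.0439 0.0594] 0.01
taBL [326.3 108.1] [231.2 215.2] [ 0.729  -0.0371  0.1276] 0.56
taBR [372.2 107.6] [211.5 182.3] [ 0.7273 -0.1574  0.1266] 0.2
taFR [374.2 147.4] [248.2 165.8] [ 0.6178 -0.1565  0.1255] 0.5
taFL [327.7 148.6] [268.4 197.5] [ 0.62   -0.0374  0.1225] 0.39
tafL [327.7 196.5] [301.7 204. ] [ 0.5201 -0.0352  0.0106] 0.17
tafR [369.4 195.6] [281.9 175.3] [ 0.5186 -0.1519  0.0139] 0.12
TCBL [191.5 196.3] [378.6 294.6] [0.5168 0.3254 0.0777] 0.01
TCBR [209.2 195.3] [367.7 281. ] [0.5181 0.2804 0.0736] 0.49
TCFR [210.2 254.4] [416.7 248.5] [0.3598 0.2744 0.0776] 1.16
TCFL [190.7 255.3] [427.6 262.3] [0.3605 0.3219 0.0801] 0.08
LCBL [430.  178.2] [244.9 136.9] [ 0.554  -0.3143  0.0499] 0.5
LCBR [446.  181.6] [241.5 129.5] [ 0.5456 -0.3598  0.0358] 0.11
LCFR [437.6 237.6] [288.4 118.2] [ 0.3935 -0.3256  0.0331] 0.32
LCFL [418.4 235.4] [292.7 129.4] [ 0.4034 -0.2775  0.0305] 1.35
```

Heights agree with the text: roofs about 0.125, floors about 0.057 and 0.013, case tops about 0.077 and 0.037.

- **Dark case, top (204,226) / scene (396,276):** the tall one.
- **Dark case, top (432,208) / scene (267,133):** the low one.
- **Red bar, top (449,281):** look-alike, leave alone.
- **Black box, top (288,262):** decoy.
- **Left tier (y+):** raised, low headroom.
- **Right tier (y−):** high headroom.

Next is the motion helper.

```bash
cat >> h.py <<'E'
from scipy.spatial.transform import Rotation as Ro
def goalR(yaw):  # x down, tool z horizontal; camera side ahead (+x) at yaw 0
    c,s_=np.cos(yaw),np.sin(yaw); f=np.array([c,s_,0])*SGN; x=np.array([0,0,-1.]); return np.column_stack([x,f,np.cross(x,f)])
SGN=1
def plan(st,pos,yawdeg):
    R=Ro.from_quat(st["tcp_rot"]).as_matrix(); d=R.T@(np.array(pos)-st["ee_pos"])/0.03
    rv=Ro.from_matrix(R.T@goalR(np.radians(yawdeg))).as_rotvec(degrees=True)/5
    print("pos",st["ee_pos"].round(4),"delta",d.round(3),"rv",rv.round(3),"rows",np.linalg.norm(d)*.03/.05,np.linalg.norm(rv)*5/8.59)
E
python3 - <<'E'
from h import *
from cell import robot
st=robot.sense(); print(Ro.from_quat(st["tcp_rot"]).as_matrix().round(3))
plan(st,[0.35,-0.50,0.34],0)
t=pickle.load(open("pics/top0.pkl","rb"))
for p in [(191.5,196.3),(209.2,195.3),(210.2,254.4),(190.7,255.3)]: print(onz(t,p,.085).round(4))
for p in [(430,178.2),(446,181.6),(437.6,237.6),(419.2,235.)]: print(onz(t,p,.040).round(4))
E
```

```text
[[-0.     0.966  0.258]
 [ 0.001  0.258 -0.966]
 [-1.    -0.    -0.002]]
pos [ 0.174  -0.6517  0.2217] delta [-3.938  6.974 -3.379] rv [ 2.989 -0.017  0.003] rows 5.215424426611861 1.7396734963763256
[0.5151 0.3231 0.085 ]
[0.5163 0.2764 0.085 ]
[0.361  0.2702 0.085 ]
[0.3602 0.3202 0.085 ]
[ 0.5558 -0.3162  0.04  ]
[ 0.5447 -0.3587  0.04  ]
[ 0.3921 -0.323   0.04  ]
[ 0.4005 -0.2749  0.04  ]
```

>>> {"op": "play_rows", "data": {
  "deltas": [
    [-1.6, 0.3, -0.1, 0, 0, 0, 0],
    [-3, 1.3, -0.6, 0.5, 0, 0, 0],
    [-4, 2.6, -1.3, 1, 0, 0, 0],
    [-4, 4.1, -2, 2, 0, 0, 0],
    [-4, 5.6, -2.7, 3, 0, 0, 0]
  ]
}}

```text
time_s: 0.65
ee_pos: [0.3126, -0.5333, 0.3442]
tcp_rot: [-0.501, -0.497, 0.502, -0.5]
ft_force: [0.1, -1.0, -0.4]
width: 0.999
```

```bash
python3 - <<'E'
from h import *
from cell import robot
st=robot.sense(); print(st["joints"].round(2),st["time_s"])
plan(st,[0.52,-0.25,0.34],0)
plan(st,[0.56,0.0,0.34],0)
E
```

```text
[ 1.02  0.3  -0.07  1.51  0.02  1.33 -0.62] 0.65
pos [ 0.3126 -0.5333  0.3442] delta [ 0.127  6.858 -9.486] rv [-0.068  0.03  -0.02 ] rows 7.023380974986272 0.04487738325673605
pos [ 0.3126 -0.5333  0.3442] delta [  0.107   8.142 -17.827] rv [-0.068  0.03  -0.02 ] rows 11.75889258953105 0.04487738325673605
```

>>> {"op": "play_rows", "data": {
  "deltas": [
    [0, 1.0, -1.3, 0, 0, 0, 0],
    [0, 2.0, -2.6, 0, 0, 0, 0],
    [0, 3.0, -3.9, 0, 0, 0, 0],
    [0, 4, -5.2, 0, 0, 0, 0],
    [0, 5, -6.5, 0, 0, 0, 0]
  ]
}}

```text
time_s: 1.15
ee_pos: [0.4624, -0.3373, 0.3424]
tcp_rot: [-0.5, -0.5, 0.5, -0.5]
ft_force: [1.2, 0.0, -0.8]
width: 1.004
```

>>> {"op": "play_rows", "data": {
  "deltas": [
    [0, 0.8, -1.5, 0, 0, 0, 0],
    [0, 1.6, -3, 0, 0, 0, 0],
    [0, 2.4, -4.5, 0, 0, 0, 0],
    [0, 3, -6, 0, 0, 0, 0],
    [0, 3, -7.6, 0, 0, 0, 0]
  ]
}}

```text
time_s: 1.65
ee_pos: [0.5533, -0.1091, 0.3417]
tcp_rot: [0.5, 0.5, -0.5, 0.5]
ft_force: [0.8, -0.1, -0.4]
width: 1.005
```

>>> {"op": "play_rows", "data": {
  "deltas": [
    [0, 0, -1.6, 0, 0, 0, 0],
    [0, -0.5, -3.1, 0, 0, 0, 0],
    [0, -1.0, -4.6, 0, 0, 0, 0],
    [0, -2, -5.8, 0, 0, 0, 0],
    [0, -3, -7, 0, 0, 0, 0]
  ]
}}

```text
time_s: 2.15
ee_pos: [0.4608, 0.1006, 0.3421]
tcp_rot: [-0.5, -0.5, 0.5, -0.5]
ft_force: [2.0, 0.7, 0.3]
width: 1.002
```

```bash
python3 - <<'E'
from h import *
from cell import robot
st=robot.sense(); print(st["joints"].round(2),st["time_s"])
plan(st,[0.36,0.298,0.30],1.8)
s=robot.snapshot("wrist");cv2.imwrite("pics/w1.png",s["color"]);pickle.dump(s,open("pics/w1.pkl","wb"))
E
```

```text
[ 0.17  0.07 -0.5   1.8   0.03  1.28 -1.91] 2.15
pos [0.4608 0.1006 0.3421] delta [ 1.406 -3.36  -6.578] rv [-0.362 -0.001  0.007] rows 4.511535427784446 0.2110119146288555
```

View pics/w1.png

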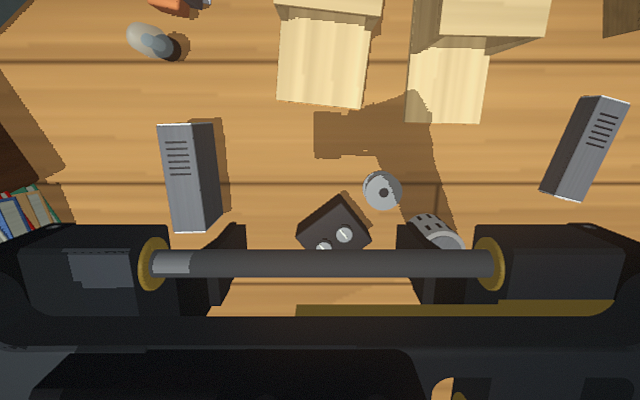

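Wrist view: tall case top face at about (157,125)–(207,232), raised tier floor front edge at (277,100)–(362,108), tall tier floor front edge at (405,122)–(482,124), low case at (585,148).

```bash
python3 - <<'E'
from h import *
w=pickle.load(open("pics/w1.pkl","rb"));im=w["color"]
f=5
cv2.imwrite("pics/w1a.png",cv2.resize(im[115:240,145:225],None,fx=f,fy=f,interpolation=cv2.INTER_CUBIC))
cv2.imwrite("pics/w1b.png",cv2.resize(im[0:130,260:420],None,fx=f,fy=4.5,interpolation=cv2.INTER_CUBIC)[:, :800])
cv2.imwrite("pics/w1c.png",cv2.resize(im[0:130,395:555],None,fx=f,fy=4.5,interpolation=cv2.INTER_CUBIC))
E
```

```text
(no output)
```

View pics/w1a.png

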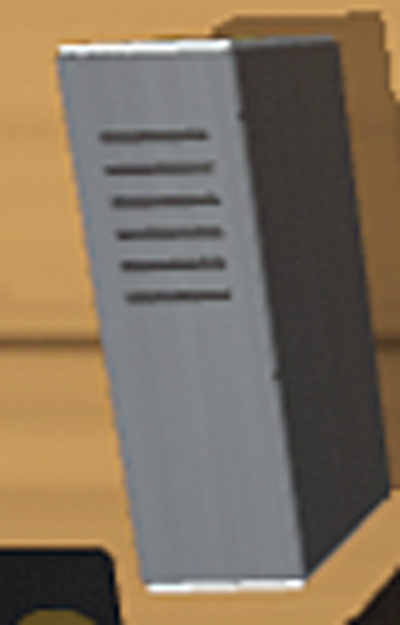

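View pics/w1c.png

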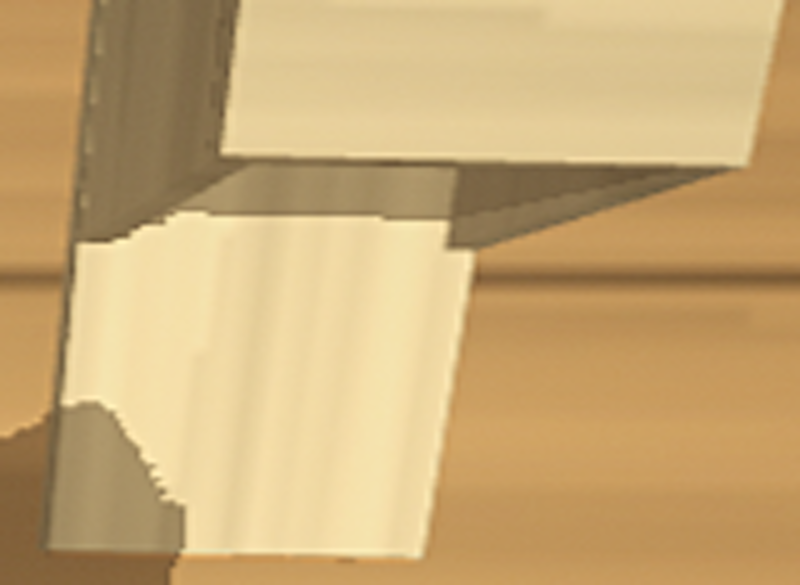

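```bash
python3 - <<'E'
from h import *
w=pickle.load(open("pics/w1.pkl","rb"));t=pickle.load(open("pics/top0.pkl","rb"));s=pickle.load(open("pics/scene0.pkl","rb"))
A=[un(p,5,(145,115)) for p in [(57,48),(233,44),(305,583),(145,586)]]
T=[(191.5,196.3),(209.2,195.3),(210.2,254.4),(190.7,255.3)]
for a,b in zip(A,T): print("case tri",*[np.round(v,4) for v in tri(w,a,t,b)],"z85",onz(w,a,.085).round(4))
def u2(p): return np.array([(p[0]+.5)/5-.5+395,(p[1]+.5)/4.5-.5])
for n,p,tp,z in (("FL",(222,157),(327.7,148.6),.128),("FR",(748,166),(374.2,147.4),.128),("fL",(46,549),(327.7,196.5),.015),("fR",(424,557),(369.4,195.6),.015)):
    print("tallTier",n,*[np.round(v,4) for v in tri(w,u2(p),t,tp)],"wz",onz(w,u2(p),z).round(4),"tz",onz(t,tp,z).round(4))
E
```

```text
case tri [0.5172 0.3257 0.0809] 1.9134 z85 [0.5186 0.3256 0.085 ]
case tri [0.5188 0.2796 0.0765] 1.1377 z85 [0.5196 0.2775 0.085 ]
case tri [0.3615 0.2718 0.084 ] 1.5584 z85 [0.3624 0.2736 0.085 ]
case tri [0.3606 0.3212 0.0838] 0.7809 z85 [0.3614 0.3217 0.085 ]
tallTier FL [ 0.6223 -0.0381  0.1168] 0.6436 wz [ 0.6191 -0.0338  0.128 ] tz [ 0.6187 -0.038   0.128 ]
tallTier FR [ 0.6189 -0.1574  0.1231] 0.8655 wz [ 0.6169 -0.154   0.128 ] tz [ 0.6178 -0.1569  0.128 ]
tallTier fL [ 0.5211 -0.035   0.0047] 1.0531 wz [ 0.5202 -0.031   0.015 ] tz [ 0.5194 -0.0355  0.015 ]
tallTier fR [ 0.5177 -0.1512  0.0159] 0.2766 wz [ 0.5174 -0.1514  0.015 ] tz [ 0.5182 -0.1514  0.015 ]
```

```bash
python3 - <<'E'
from h import *
from cell import robot
st=robot.sense()
plan(st,[0.415,0.2973,0.20],1.5)
E
```

```text
pos [0.4554 0.108  0.3427] delta [ 4.776 -1.265 -6.313] rv [-0.174 -0.028  0.032] rows 4.81008458530344 0.10426687617312287
```

>>> {"op": "play_rows", "data": {
  "deltas": [
    [0, -0.3, -1.6, -0.2, 0, 0, 0],
    [0.2, -0.7, -3.2, -0.3, 0, 0, 0],
    [0.8, -1.2, -4.6, -0.3, 0, 0, 0],
    [1.8, -1.25, -5.8, -0.3, 0, 0, 0],
    [3.0, -1.25, -6.3, -0.3, 0, 0, 0]
  ]
}}

```text
time_s: 2.7
ee_pos: [0.424, 0.2923, 0.2528]
tcp_rot: [0.494, 0.508, -0.491, 0.507]
ft_force: [0.7, -0.1, -0.2]
width: 1.001
```

>>> {"op": "play_rows", "data": {
  "deltas": [
    [1.2, 0, 0, 0, 0, 0, 0],
    [1.8, 0, 0, 0, 0, 0, 0],
    [1.8, 0, 0, 0, 0, 0, 0]
  ]
}}

```text
time_s: 3.0
ee_pos: [0.4233, 0.2864, 0.1955]
tcp_rot: [0.491, 0.507, -0.496, 0.506]
ft_force: [-0.3, 0.0, 0.4]
width: 0.999
```

```bash
python3 - <<'E'
from h import *
from cell import robot
st=robot.sense(); print(st["joints"].round(2),st["time_s"])
plan(st,[0.415,0.2973,0.055],1.5)
s=robot.snapshot("wrist");cv2.imwrite("pics/w2.png",s["color"]);pickle.dump(s,open("pics/w2.pkl","wb"))
E
```

```text
[-0.14  0.3  -0.64  1.92  0.21  1.   -2.42] 3.0
pos [0.4233 0.2864 0.1955] delta [ 4.685 -0.239 -0.387] rv [-0.006  0.039  0.066] rows 2.8242894293207255 0.04496636062698836
```

View pics/w2.png

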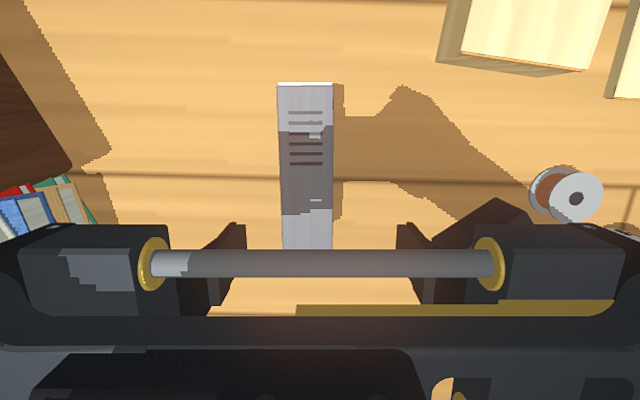

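```bash
python3 - <<'E'
from h import *
from cell import robot
st=robot.sense(); plan(st,[0.415,0.2973,0.10],1.5)
w=pickle.load(open("pics/w2.pkl","rb"))
for p in [(277,84),(332.5,84),(283.5,240),(332,240)]: print(onz(w,p,.085).round(4))
E
```

```text
pos [0.4244 0.2873 0.1975] delta [ 3.251 -0.297 -0.344] rv [-0.011  0.015  0.028] rows 1.9698505967486009 0.019392716712164252
[0.5174 0.3261 0.085 ]
[0.5186 0.2786 0.085 ]
[0.3729 0.3217 0.085 ]
[0.3741 0.274  0.085 ]
```

>>> {"op": "play_rows", "data": {
  "deltas": [
    [0, -0.3, -0.4, 0, 0, 0, 0],
    [1, -0.3, -0.4, 0, 0, 0, 0],
    [2.2, -0.3, -0.4, 0, 0, 0, 0],
    [3.2, -0.3, -0.4, 0, 0, 0, 0],
    [3.2, -0.3, -0.4, 0, 0, 0, 0]
  ]
}}

```text
time_s: 3.55
ee_pos: [0.4146, 0.2981, 0.1008]
tcp_rot: [0.492, 0.506, -0.496, 0.506]
ft_force: [0.0, -0.9, 0.1]
width: 0.996
```

```bash
python3 - <<'E'
from h import *
from cell import robot
st=robot.sense(); print(st["joints"].round(2),st["time_s"]);plan(st,[0.415,0.299,0.055],1.6)
E
```

```text
[-0.23  0.42 -0.59  2.01  0.32  0.81 -2.56] 3.55
pos [0.4146 0.2981 0.1008] delta [ 1.526  0.02  -0.033] rv [-0.037  0.035  0.045] rows 0.9156171765128897 0.03949635342714295
```

Joint 7 is near its limit at −2.56, so I'll use the other jaw half-turn for this case. I'll rise and rotate.

>>> {"op": "play_rows", "data": {
  "deltas": [
    [-1.6, 0, 0, 0, 0, 0, 0],
    [-3.2, 0, 0, -1.6, 0, 0, 0],
    [-4, 0, 0, -3.2, 0, 0, 0],
    [-4, 0, 0, -4.8, 0, 0, 0],
    [-4, 0, 0, -6.4, 0, 0, 0]
  ]
}}

```text
time_s: 4.05
ee_pos: [0.417, 0.3009, 0.2269]
tcp_rot: [0.335, 0.622, -0.331, 0.625]
ft_force: [0.1, -0.4, -0.9]
width: 1.002
```

>>> {"op": "play_rows", "data": {
  "deltas": [
    [0, 0, 0, -1.7, 0, 0, 0],
    [0, 0, 0, -3.4, 0, 0, 0],
    [0, 0, 0, -5.1, 0, 0, 0],
    [0, 0, 0, -6.8, 0, 0, 0],
    [0, 0, 0, -8.5, 0, 0, 0]
  ]
}}

```text
time_s: 4.55
ee_pos: [0.4165, 0.3004, 0.2255]
tcp_rot: [0.085, 0.701, -0.084, 0.703]
ft_force: [-0.0, 0.4, -0.6]
width: 1.005
```

>>> {"op": "play_rows", "data": {
  "deltas": [
    [0, 0, 0, -1.7, 0, 0, 0],
    [0, 0, 0, -3.4, 0, 0, 0],
    [0, 0, 0, -5.1, 0, 0, 0],
    [0, 0, 0, -6.8, 0, 0, 0],
    [0, 0, 0, -8.5, 0, 0, 0]
  ]
}}

```text
time_s: 5.05
ee_pos: [0.4166, 0.3003, 0.2254]
tcp_rot: [-0.175, 0.683, 0.176, 0.687]
ft_force: [0.5, 0.2, -0.2]
width: 0.999
```

>>> {"op": "play_rows", "data": {
  "deltas": [
    [0, 0, 0, -1.7, 0, 0, 0],
    [0, 0, 0, -3.4, 0, 0, 0],
    [0, 0, 0, -5.1, 0, 0, 0],
    [0, 0, 0, -6.8, 0, 0, 0],
    [0, 0, 0, -8.5, 0, 0, 0]
  ]
}}

```text
time_s: 5.55
ee_pos: [0.4167, 0.3001, 0.2253]
tcp_rot: [-0.412, 0.574, 0.411, 0.576]
ft_force: [-0.2, -0.1, -0.3]
width: 1.002
```

```bash
python3 - <<'E'
import h
from h import *
h.SGN=-1
from cell import robot
st=robot.sense(); print(st["joints"].round(2),st["time_s"]);plan(st,[0.415,0.299,0.14],1.6)
E
```

```text
[ 0.26  0.49 -1.28  1.86  0.51  1.17  0.05] 5.55
pos [0.4167 0.3001 0.2253] delta [ 2.844  0.053 -0.059] rv [-4.078  0.014  0.044] rows 1.7067840298026498 2.373994190069535
```

>>> {"op": "play_rows", "data": {
  "deltas": [
    [0, 0, 0, -1.5, 0, 0, 0],
    [0, 0, 0, -3, 0, 0, 0],
    [0.8, 0, 0, -4.1, 0, 0, 0],
    [1.6, 0, 0, -4.1, 0, 0, 0]
  ]
}}

```text
time_s: 5.95
ee_pos: [0.4176, 0.3004, 0.1769]
tcp_rot: [0.507, -0.492, -0.505, -0.495]
ft_force: [1.0, -0.0, -0.0]
width: 0.998
```

```bash
python3 - <<'E'
import h
from h import *
h.SGN=-1
from cell import robot
st=robot.sense(); print(st["joints"].round(2),st["time_s"]);plan(st,[0.415,0.299,0.055],1.6)
E
```

```text
[ 0.24  0.58 -1.29  1.92  0.63  1.12  0.3 ] 5.95
pos [0.4176 0.3004 0.1769] delta [ 4.062  0.106 -0.051] rv [-0.039  0.02   0.054] rows 2.4380864091009267 0.04068589622773578
```

>>> {"op": "play_rows", "data": {
  "deltas": [
    [0.7, 0.1, 0, 0, 0, 0, 0],
    [1.6, 0.1, 0, 0, 0, 0, 0],
    [2.5, 0.1, -0.05, 0, 0, 0, 0],
    [3.3, 0.1, -0.05, 0, 0, 0, 0],
    [4.0, 0.1, -0.05, 0, 0, 0, 0]
  ]
}}

```text
time_s: 6.45
ee_pos: [0.4149, 0.2983, 0.0557]
tcp_rot: [0.507, -0.493, -0.505, -0.495]
ft_force: [0.7, -0.3, 0.3]
width: 1.0
```

>>> {"op": "play_rows", "data": {
  "deltas": [
    [0, 0, 0, 0, 0, 0, 0]
  ]
}}

```text
time_s: 6.55
ee_pos: [0.4136, 0.2971, 0.0545]
tcp_rot: [0.506, -0.495, -0.505, -0.494]
ft_force: [0.2, -0.2, 0.5]
width: 1.0
```

```bash
python3 - <<'E'
import h
from h import *
h.SGN=-1
from cell import robot
st=robot.sense(); print(st["joints"].round(2),st["time_s"]);plan(st,[0.415,0.299,0.055],1.6)
s=robot.snapshot("wrist");cv2.imwrite("pics/w3.png",s["color"])
E
```

```text
[ 0.11  0.71 -1.11  2.03  0.82  0.93  0.15] 6.55
pos [0.4136 0.2971 0.0545] delta [-0.017 -0.05   0.061] rv [-0.053 -0.028  0.002] rows 0.048395109850623196 0.03477262489641422
```

View pics/w3.png

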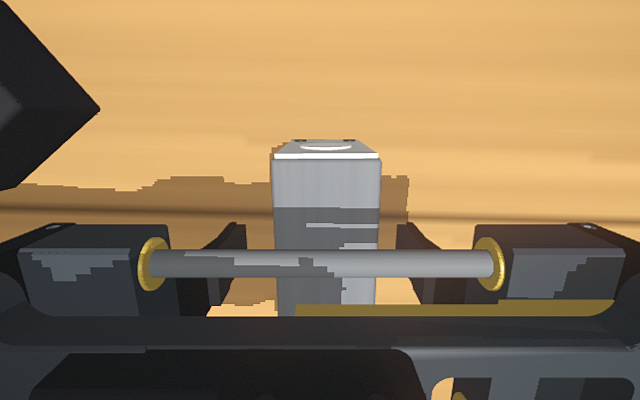

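The case sits between the fingers (near end at (270–380,155)). Closing.

>>> {"op": "play_rows", "data": {
  "deltas": [
    [0, 0, 0, 0, 0, 0, 1],
    [0, 0, 0, 0, 0, 0, 1],
    [0, 0, 0, 0, 0, 0, 1],
    [0, 0, 0, 0, 0, 0, 1],
    [0, 0, 0, 0, 0, 0, 1]
  ],
  "grip_force": 45
}}

```text
time_s: 7.1
ee_pos: [0.4127, 0.2981, 0.0548]
tcp_rot: [0.506, -0.494, -0.506, -0.494]
ft_force: [-0.1, -0.0, -0.6]
width: 0.631
```

>>> {"op": "play_rows", "data": {
  "deltas": [
    [-0.2, 0, 0, 0, 0, 0, 1],
    [-0.5, 0, 0, 0, 0, 0, 1],
    [-0.8, 0, 0, 0, 0, 0, 1],
    [-1, 0, 0, 0, 0, 0, 1],
    [-1, 0, 0, 0, 0, 0, 1]
  ]
}}

```text
time_s: 7.6
ee_pos: [0.413, 0.2985, 0.0855]
tcp_rot: [0.506, -0.493, -0.506, -0.494]
ft_force: [0.5, -0.3, -4.3]
width: 0.573
```

```bash
python3 - <<'E'
import h
from h import *
h.SGN=-1
from cell import robot
st=robot.sense(); print(st["joints"].round(2),st["time_s"]);plan(st,[0.44,0.20,0.22],0)
s=robot.snapshot("wrist");cv2.imwrite("pics/w4.png",s["color"])
s=robot.snapshot("scene");cv2.imwrite("pics/s4.png",cv2.resize(s["color"][180:360,290:530],None,fx=3,fy=3))
E
```

```text
[ 0.14  0.67 -1.16  2.01  0.76  0.98  0.19] 7.6
pos [0.413  0.2985 0.0855] delta [-4.484 -0.824 -3.301] rv [0.286 0.011 0.018] rows 3.3770453925765778 0.16687599359659996
```

View pics/s4.png

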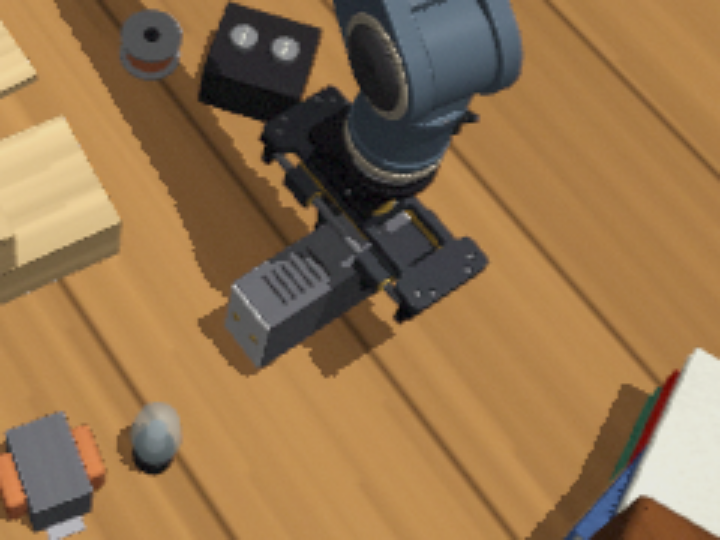

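```bash
python3 - <<'E'
from h import *
t=pickle.load(open("pics/top0.pkl","rb"))
for n,p,z in (("cup top",(351,251),.08),("cup l",(335,265),.08),("cup base",(351,265),.08),("spool r",(329,236),.04),("spool top",(317,224),.04),("spool b",(317,248),.04),("box top",(290,240),.06)): print(n,onz(t,p,z).round(3))
E
```

```text
cup top [ 0.36  -0.089  0.08 ]
cup l [ 0.325 -0.047  0.08 ]
cup base [ 0.324 -0.088  0.08 ]
spool r [ 0.405 -0.035  0.04 ]
spool top [ 0.439 -0.004  0.04 ]
spool b [ 0.374 -0.002  0.04 ]
box top [0.395 0.068 0.06 ]
```

>>> {"op": "play_rows", "data": {
  "deltas": [
    [-0.8, 0, 0, 0, 0, 0, 1],
    [-1.8, 0, -0.3, 0, 0, 0, 1],
    [-3, -0.3, -1.2, 0.1, 0, 0, 1],
    [-4, -0.6, -2.2, 0.2, 0, 0, 1],
    [-4.5, -0.8, -3.3, 0.3, 0, 0, 1]
  ]
}}

```text
time_s: 8.2
ee_pos: [0.44, 0.2001, 0.2216]
tcp_rot: [-0.5, 0.499, 0.5, 0.501]
ft_force: [1.5, 0.4, -2.6]
width: 0.571
```

```bash
python3 - <<'E'
import h
from h import *
h.SGN=-1
from cell import robot
st=robot.sense(); print(st["joints"].round(2),st["time_s"]);plan(st,[0.485,-0.095,0.22],0)
E
```

```text
[ 0.54  0.47 -1.35  1.93  0.5   1.15  0.57] 8.2
pos [0.44   0.2001 0.2216] delta [ 0.035 -1.499 -9.836] rv [0.001 0.024 0.029] rows 5.969789808641442 0.022113387210550534
```

>>> {"op": "play_rows", "data": {
  "deltas": [
    [0.5, 0, -0.8, 0, 0, 0, 1],
    [1.2, 0, -1.8, 0, 0, 0, 1],
    [1.6, 0, -3, 0, 0, 0, 1]
  ]
}}

```text
time_s: 8.5
ee_pos: [0.4379, 0.1086, 0.1703]
tcp_rot: [-0.5, 0.5, 0.5, 0.499]
ft_force: [0.4, -0.4, -3.4]
width: 0.572
```

```bash
python3 - <<'E'
import h
from h import *
h.SGN=-1
from cell import robot
st=robot.sense(); print(st["joints"].round(2),st["time_s"]);plan(st,[0.485,-0.095,0.17],0)
E
```

```text
[ 0.73  0.48 -1.34  2.05  0.55  1.04  0.69] 8.5
pos [0.4379 0.1086 0.1703] delta [ 0.013 -1.566 -6.788] rv [ 0.007 -0.009 -0.015] rows 4.179609982177138 0.011067819504189225
```

>>> {"op": "play_rows", "data": {
  "deltas": [
    [0, 0, -1.4, 0, 0, 0, 1],
    [0, 0, -2.8, 0, 0, 0, 1],
    [0, -0.5, -4.2, 0, 0, 0, 1],
    [0, -1, -5.5, 0, 0, 0, 1],
    [0, -1.5, -6.8, 0, 0, 0, 1]
  ]
}}

```text
time_s: 9.0
ee_pos: [0.4835, -0.0964, 0.1711]
tcp_rot: [-0.5, 0.501, 0.5, 0.5]
ft_force: [1.0, 1.4, -3.6]
width: 0.574
```

>>> {"op": "play_rows", "data": {
  "deltas": [
    [0, 0, 0, 0, 0, 0, 1],
    [0, 0, 0, 0, 0, 0, 1]
  ]
}}

```text
time_s: 9.2
ee_pos: [0.4833, -0.0952, 0.1708]
tcp_rot: [-0.498, 0.501, 0.5, 0.501]
ft_force: [0.2, 0.0, -3.1]
width: 0.578
```

```bash
python3 - <<'E'
import h
from h import *
h.SGN=-1
from cell import robot
st=robot.sense(); print(st["joints"].round(2),st["time_s"]);plan(st,[0.485,-0.095,0.09],0)
for n in ("top","scene"):
    s=robot.snapshot(n);pickle.dump(s,open(f"pics/{n}5.pkl","wb"))
    c=s["color"][90:270,240:440] if n=="top" else s["color"][130:300,180:420]
    cv2.imwrite(f"pics/{n}5.png",cv2.resize(c,None,fx=3.2,fy=3.2,interpolation=cv2.INTER_CUBIC))
E
```

```text
[ 1.08  0.55 -1.29  1.97  0.6   1.09  1.1 ] 9.2
pos [ 0.4833 -0.0952  0.1708] delta [ 2.694e+00 -5.900e-02  2.000e-03] rv [-0.042  0.013 -0.016] rows 1.6168806204501485 0.027022583236776452
```

View pics/top5.png

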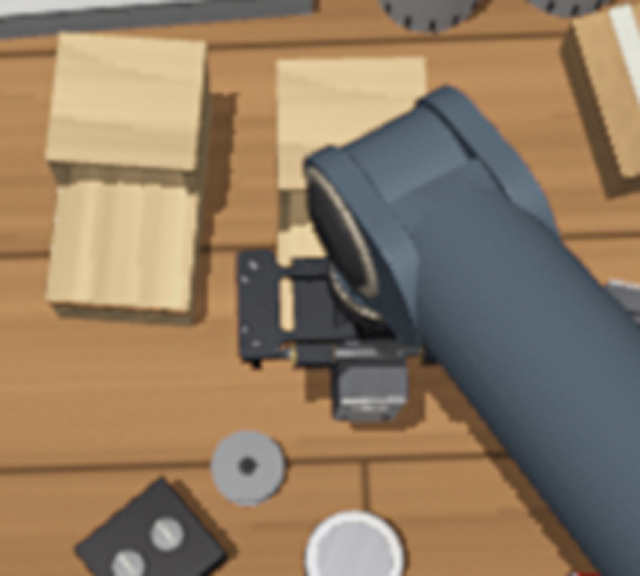

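View pics/scene5.png

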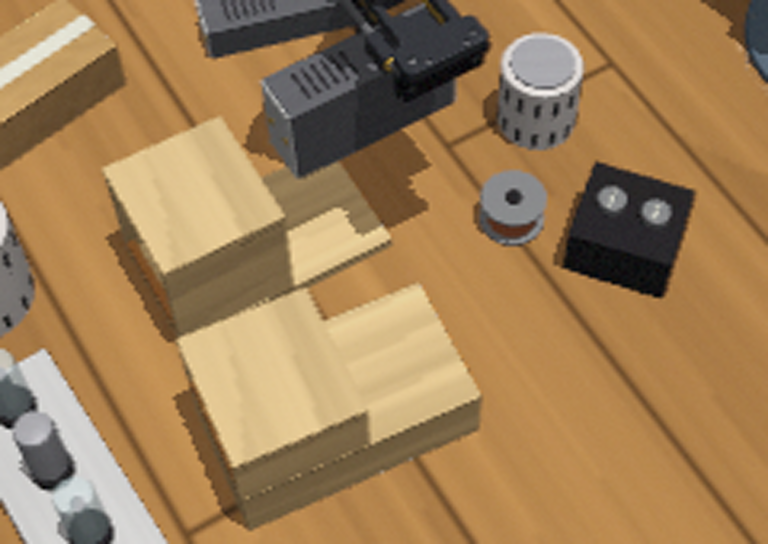

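```bash
python3 - <<'E'
from h import *
s=pickle.load(open("pics/scene5.pkl","rb"))
def pj(X): q=P(s)@np.append(X,1);q=q[:2]/q[2];return ((q-[180,130]+.5)*3.2-.5).round(0)
for z in (.105,.115,.125):
  print(z,"lead L bot",pj([.5885,-.07,z]),"top",pj([.5885,-.07,z+.085]),"lead R top",pj([.5885,-.12,z+.085]),"tail L bot",pj([.4285,-.07,z]),"tailLtop",pj([.4285,-.07,z+.085]))
E
```

```text
0.105 lead L bot [299. 185.] top [292. 125.] lead R top [262.  83.] tail L bot [457. 106.] tailLtop [459.  44.]
0.115 lead L bot [298. 178.] top [291. 117.] lead R top [261.  75.] tail L bot [457.  99.] tailLtop [459.  37.]
0.125 lead L bot [297. 171.] top [290. 110.] lead R top [260.  68.] tail L bot [457.  92.] tailLtop [460.  29.]
```

Measured: case bottom about 0.117, level, 54 mm below the TCP. Lowering in front of the tall tier.

>>> {"op": "play_rows", "data": {
  "deltas": [
    [0.8, 0, 0, 0, 0, 0, 1],
    [1.8, 0, 0, 0, 0, 0, 1],
    [2.6, 0, 0, 0, 0, 0, 1],
    [3.1, 0, 0, 0, 0, 0, 1],
    [3.1, 0, 0, 0, 0, 0, 1]
  ]
}}

```text
time_s: 9.8
ee_pos: [0.4823, -0.0933, 0.0771]
tcp_rot: [-0.499, 0.5, 0.501, 0.499]
ft_force: [0.3, -0.6, -3.7]
width: 0.576
```

```bash
python3 - <<'E'
import h
from h import *
h.SGN=-1
from cell import robot
st=robot.sense(); print(st["joints"].round(2),st["time_s"],st["ft_force"]);plan(st,[0.585,-0.095,0.075],0)
for n in ("top","scene"):
    s=robot.snapshot(n);pickle.dump(s,open(f"pics/{n}6.pkl","wb"))
    c=s["color"][90:270,240:440] if n=="top" else s["color"][130:300,180:420]
    cv2.imwrite(f"pics/{n}6.png",cv2.resize(c,None,fx=3.2,fy=3.2,interpolation=cv2.INTER_CUBIC))
E
```

```text
[ 0.96  0.65 -1.14  2.05  0.75  0.94  0.98] 9.8 [ 0.26686577 -0.56651342 -3.73419618]
pos [ 0.4823 -0.0933  0.0771] delta [ 0.059 -3.424 -0.06 ] rv [ 0.015  0.005 -0.039] rows 2.054775019490579 0.024394346886079374
```

View pics/scene6.png

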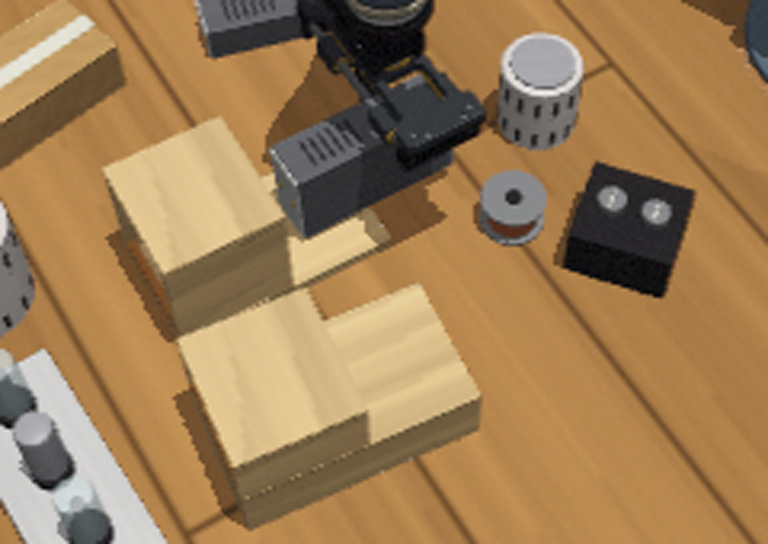

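View pics/top6.png

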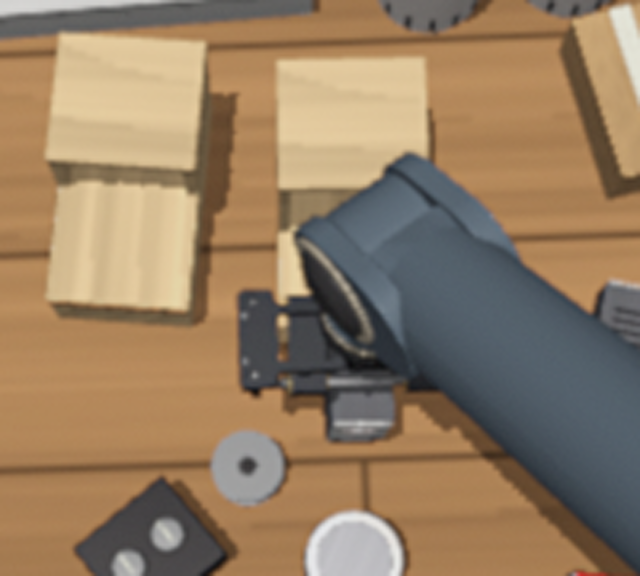

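>>> {"op": "play_rows", "data": {
  "deltas": [
    [0, -0.7, 0, 0, 0, 0, 1],
    [0, -1.4, 0, 0, 0, 0, 1],
    [0, -2.1, 0, 0, 0, 0, 1],
    [0, -2.8, 0, 0, 0, 0, 1],
    [0, -3.2, 0, 0, 0, 0, 1]
  ]
}}

```text
time_s: 10.4
ee_pos: [0.5824, -0.0942, 0.0802]
tcp_rot: [-0.5, 0.499, 0.499, 0.501]
ft_force: [1.1, -0.0, -3.5]
width: 0.571
```

>>> {"op": "play_rows", "data": {
  "deltas": [
    [0, 0, 0, 0, 0, 0, 1],
    [0, 0, 0, 0, 0, 0, 1]
  ]
}}

```text
time_s: 10.6
ee_pos: [0.5791, -0.0942, 0.0788]
tcp_rot: [-0.5, 0.5, 0.5, 0.5]
ft_force: [-0.1, -1.2, -3.6]
width: 0.572
```

```bash
python3 - <<'E'
import h
from h import *
h.SGN=-1
from cell import robot
st=robot.sense(); print(st["joints"].round(2),st["time_s"],st["ft_force"]);plan(st,[0.585,-0.095,0.069],0)
for n in ("scene","wrist"):
    s=robot.snapshot(n);pickle.dump(s,open(f"pics/{n}7.pkl","wb"))
    c=s["color"][90:270,240:440] if n=="top" else s["color"][130:300,180:420]
    if n=="wrist": c=s["color"]; cv2.imwrite("pics/wrist7.png",c); continue
    cv2.imwrite(f"pics/{n}7.png",cv2.resize(c,None,fx=3.2,fy=3.2,interpolation=cv2.INTER_CUBIC))
E
```

```text
[ 0.83  0.76 -1.08  1.84  0.78  1.04  1.  ] 10.6 [-0.10853843 -1.20458553 -3.62853755]
pos [ 0.5791 -0.0942  0.0788] delta [ 0.327 -0.197 -0.027] rv [-0.008 -0.002 -0.007] rows 0.2299503511411776 0.006182316951649399
```

View pics/scene7.png

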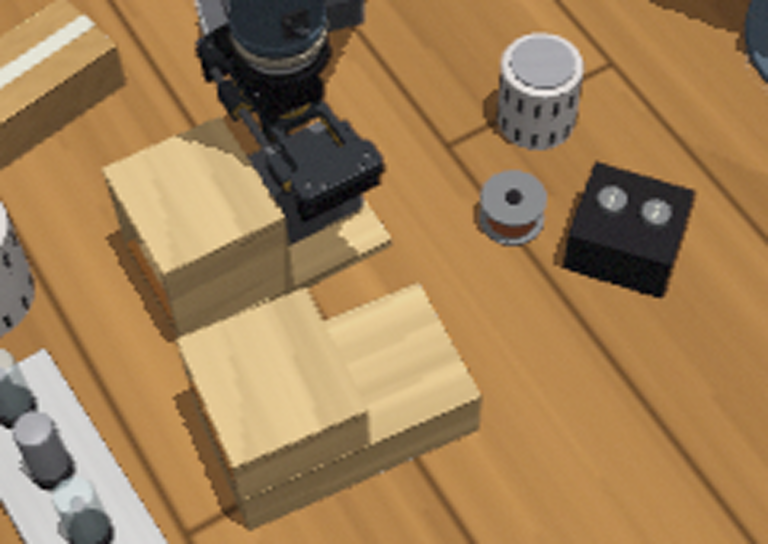

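View pics/wrist7.png

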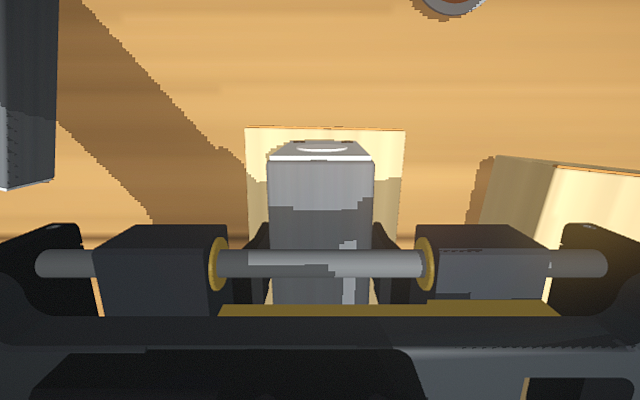

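>>> {"op": "play_rows", "data": {
  "deltas": [
    [0, -0.1, -0.02, 0, 0, 0, 1],
    [0.1, -0.18, -0.02, 0, 0, 0, 1],
    [0.2, -0.18, -0.02, 0, 0, 0, 1],
    [0.25, -0.18, -0.02, 0, 0, 0, 1],
    [0.25, -0.18, -0.02, 0, 0, 0, 1]
  ]
}}

```text
time_s: 11.2
ee_pos: [0.5854, -0.0951, 0.0721]
tcp_rot: [-0.5, 0.501, 0.499, 0.5]
ft_force: [-2.2, -0.7, 4.4]
width: 0.569
```

>>> {"op": "play_rows", "data": {
  "deltas": [
    [0.03, 0, 0, 0, 0, 0, 1],
    [0.06, 0, 0, 0, 0, 0, 1],
    [0.06, 0, 0, 0, 0, 0, 1]
  ]
}}

```text
time_s: 11.5
ee_pos: [0.5854, -0.0949, 0.072]
tcp_rot: [-0.501, 0.501, 0.499, 0.5]
ft_force: [-5.8, -0.9, 15.9]
width: 0.574
```

Contact with the floor. I'll ease off a little and open.

>>> {"op": "play_rows", "data": {
  "deltas": [
    [-0.06, 0, 0, 0, 0, 0, 1],
    [-0.06, 0, 0, 0, 0, 0, 0.7],
    [-0.06, 0, 0, 0, 0, 0, 0.4],
    [-0.06, 0, 0, 0, 0, 0, 0],
    [-0.06, 0, 0, 0, 0, 0, 0]
  ]
}}

```text
time_s: 12.0
ee_pos: [0.5854, -0.0949, 0.0708]
tcp_rot: [-0.5, 0.5, 0.5, 0.5]
ft_force: [0.9, -0.1, -0.2]
width: 0.7
```

>>> {"op": "play_rows", "data": {
  "deltas": [
    [0, 0, 0, 0, 0, 0, 0],
    [0, 0, 0, 0, 0, 0, 0],
    [0, 0, 0, 0, 0, 0, 0]
  ]
}}

```text
time_s: 12.3
ee_pos: [0.5852, -0.095, 0.071]
tcp_rot: [-0.5, 0.5, 0.5, 0.5]
ft_force: [0.3, 0.2, 0.2]
width: 0.951
```

```bash
python3 - <<'E'
import h
from h import *
h.SGN=-1
from cell import robot
st=robot.sense(); print(st["joints"].round(2),st["time_s"],st["ft_force"],st["width"])
s=robot.snapshot("wrist");pickle.dump(s,open(f"pics/wrist8.pkl","wb"));cv2.imwrite("pics/wrist8.png",s["color"])
E
```

```text
[ 0.81  0.77 -1.06  1.83  0.79  1.03  1.  ] 12.3 [0.25287312 0.1771029  0.23018945] 0.9510423530759587
```

View pics/wrist8.png

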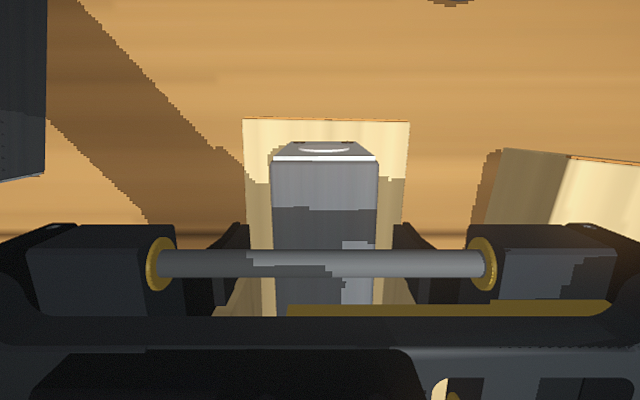

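>>> {"op": "play_rows", "data": {
  "deltas": [
    [-1, 0, 0, 0, 0, 0, 0],
    [-2.4, 0, 0, 0, 0, 0, 0],
    [-4, 0, 0, 0, 0, 0, 0],
    [-5.2, 0.8, 0, 0, 0, 0, 0],
    [-5.2, 1.6, 0.8, 0, 0, 0, 0]
  ]
}}

```text
time_s: 12.85
ee_pos: [0.5403, -0.0725, 0.2315]
tcp_rot: [-0.501, 0.5, 0.496, 0.504]
ft_force: [1.1, 1.6, -0.3]
width: 0.997
```

```bash
python3 - <<'E'
import h
from h import *
h.SGN=-1
from cell import robot
st=robot.sense(); print(st["joints"].round(2),st["time_s"],st["ft_force"],st["width"])
plan(st,[.4496,-.3134,.2],-13)
E
```

```text
[ 0.97  0.55 -1.27  1.79  0.56  1.22  1.11] 12.85 [ 1.06604672  1.62212345 -0.30751307] 0.9974046104574221
pos [ 0.5403 -0.0725  0.2315] delta [ 1.032  2.977 -8.051] rv [2.523e+00 2.000e-03 1.000e-01] rows 5.187253582002605 1.4698026401025202
```

>>> {"op": "play_rows", "data": {
  "deltas": [
    [0, 0.5, -1.4, 0.4, 0, 0, 0],
    [0, 1, -2.9, 0.8, 0, 0, 0],
    [0, 1.6, -4.4, 1.3, 0, 0, 0],
    [0, 2.2, -5.8, 1.9, 0, 0, 0],
    [0.5, 2.6, -7.0, 2.5, 0, 0, 0]
  ]
}}

```text
time_s: 13.35
ee_pos: [0.4587, -0.2837, 0.2133]
tcp_rot: [-0.442, 0.553, 0.44, 0.553]
ft_force: [0.6, 0.3, -0.2]
width: 1.003
```

>>> {"op": "play_rows", "data": {
  "deltas": [
    [0, 0, 0, 0, 0, 0, 0],
    [0, 0, 0, 0, 0, 0, 0]
  ]
}}

```text
time_s: 13.55
ee_pos: [0.4584, -0.2814, 0.2116]
tcp_rot: [-0.441, 0.552, 0.442, 0.552]
ft_force: [0.3, 0.4, 0.2]
width: 0.999
```

```bash
python3 - <<'E'
import h
from h import *
h.SGN=-1
from cell import robot
st=robot.sense(); print(st["joints"].round(2),st["time_s"],st["ft_force"],st["width"])
plan(st,[.4496,-.3134,.1],-13)
for n in ("top","scene","wrist"):
    s=robot.snapshot(n);pickle.dump(s,open(f"pics/{n}9.pkl","wb"))
    c=s["color"]; c=c[60:260,230:430] if n=="top" else c[110:310,190:390]
    if n=="wrist": cv2.imwrite("pics/wrist9.png",s["color"]); continue
    cv2.imwrite(f"pics/{n}9.png",cv2.resize(c,None,fx=3,fy=3,interpolation=cv2.INTER_CUBIC))
E
```

```text
[ 1.38  0.55 -1.24  1.83  0.56  1.18  1.31] 13.55 [0.25126889 0.37815634 0.19025268] 0.9992678881428066
pos [ 0.4584 -0.2814  0.2116] delta [ 3.72   0.05  -1.107] rv [ 0.067  0.01  -0.007] rows 2.328887457063893 0.039363596969604876
```

View pics/scene9.png

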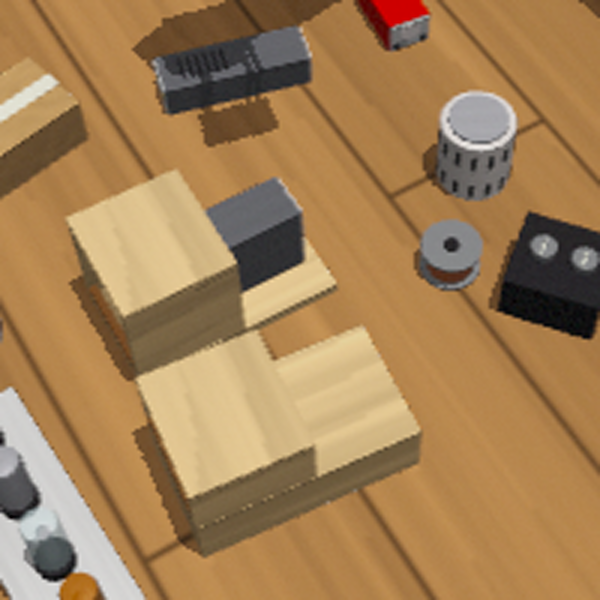

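View pics/top9.png

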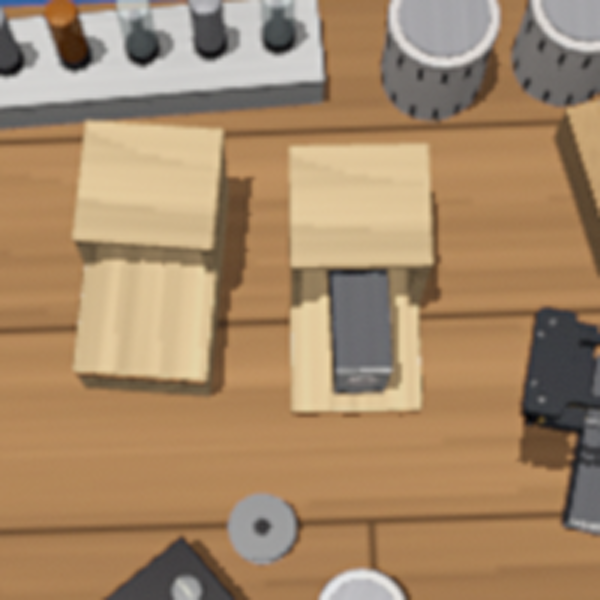

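View pics/wrist9.png

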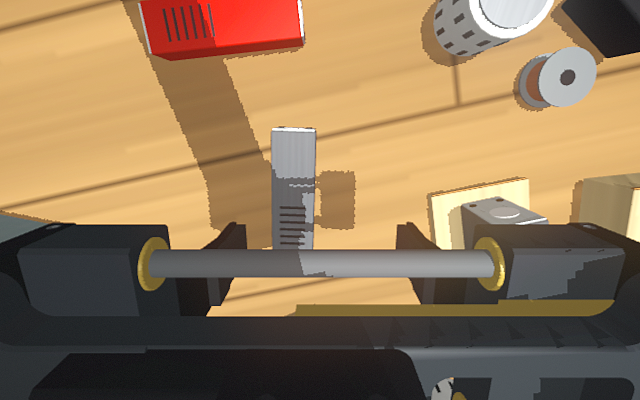

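Tall case is standing in the right tier, straight, about (333–390, 270–390) in the crop. Now the low case: near-end corners in the wrist view are (272,128) and (316,128).

```bash
python3 - <<'E'
import h
from h import *
w=pickle.load(open("pics/wrist9.pkl","rb"));t=pickle.load(open("pics/top9.pkl","rb"))
c=w["color"][115:250,250:340];cv2.imwrite("pics/w9c.png",cv2.resize(c,None,fx=4.4,fy=4.4,interpolation=cv2.INTER_CUBIC))
c=t["color"][140:200,320:380];cv2.imwrite("pics/t9c.png",cv2.resize(c,None,fx=9,fy=9,interpolation=cv2.INTER_CUBIC))
E
```

```text
(no output)
```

View pics/w9c.png

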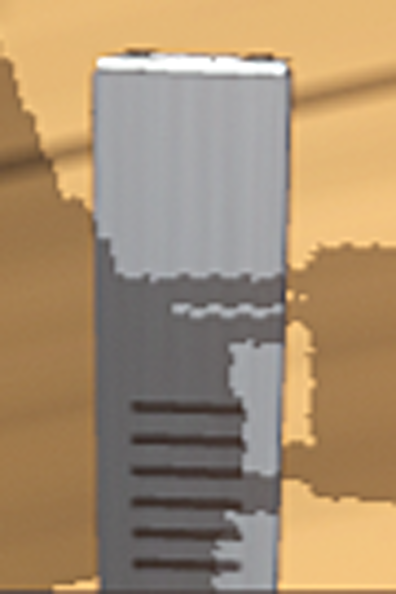

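View pics/t9c.png

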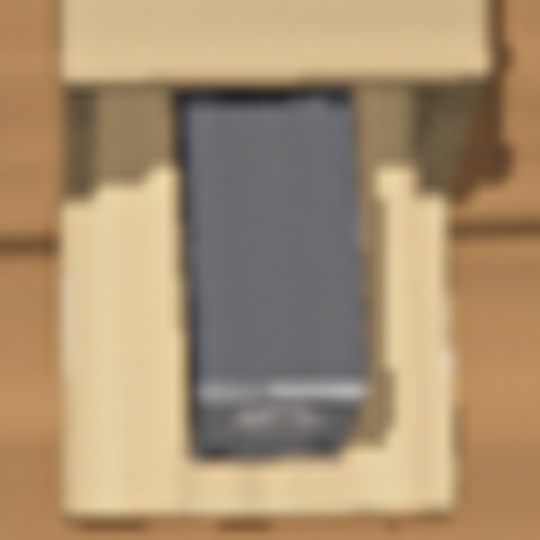

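```bash
python3 - <<'E'
from h import *
w=pickle.load(open("pics/wrist9.pkl","rb"));t=pickle.load(open("pics/top9.pkl","rb"))
for p in [(95,62),(289,62),(103,585),(277,585)]: print("low z40",onz(w,un(p,4.4,(250,115)),.04).round(4))
for p in [(197,390),(367,390),(186,100),(356,100)]: print("tall z100",onz(t,un(p,9,(320,140)),.1).round(4))
for p in [(63,80),(490,80)]: print("roof z128",onz(t,un(p,9,(320,140)),.128).round(4))
for p in [(65,512),(452,512),(195,460),(340,455)]: print("floor z15",onz(t,un(p,9,(320,140)),.015).round(4))
E
```

```text
low z40 [ 0.3938 -0.3203  0.04  ]
low z40 [ 0.4042 -0.2733  0.04  ]
low z40 [ 0.5308 -0.3545  0.04  ]
low z40 [ 0.5412 -0.3076  0.04  ]
tall z100 [ 0.5344 -0.071   0.1   ]
tall z100 [ 0.5328 -0.1198  0.1   ]
tall z100 [ 0.622  -0.0713  0.1   ]
tall z100 [ 0.6203 -0.1208  0.1   ]
roof z128 [ 0.6193 -0.0351  0.128 ]
roof z128 [ 0.615  -0.1562  0.128 ]
floor z15 [ 0.5196 -0.0329  0.015 ]
floor z15 [ 0.5157 -0.1524  0.015 ]
floor z15 [ 0.5349 -0.0738  0.015 ]
floor z15 [ 0.535  -0.1187  0.015 ]
```

```bash
python3 - <<'E'
import h
from h import *
h.SGN=-1
from cell import robot
st=robot.sense(); plan(st,[.4505,-.311,.08],-14)
E
```

```text
pos [ 0.4598 -0.2792  0.2126] delta [ 4.42   0.081 -1.104] rv [0.325 0.001 0.013] rows 2.7341267997774814 0.18952451359223954
```

>>> {"op": "play_rows", "data": {
  "deltas": [
    [0.6, 0.1, -0.8, 0.3, 0, 0, 0],
    [1.8, 0.1, -1.1, 0.3, 0, 0, 0],
    [3.2, 0.1, -1.1, 0.3, 0, 0, 0],
    [4.4, 0.1, -1.1, 0.3, 0, 0, 0],
    [4.4, 0.1, -1.1, 0.3, 0, 0, 0]
  ]
}}

```text
time_s: 14.2
ee_pos: [0.4456, -0.3111, 0.0755]
tcp_rot: [-0.432, 0.558, 0.438, 0.556]
ft_force: [-0.6, -0.3, 0.3]
width: 1.0
```

```bash
python3 - <<'E'
import h
from h import *
h.SGN=-1
from cell import robot
st=robot.sense(); print(st["joints"].round(2)); plan(st,[.4505,-.311,.010],-14)
s=robot.snapshot("wrist");pickle.dump(s,open(f"pics/wrist10.pkl","wb"));cv2.imwrite("pics/wrist10.png",s["color"])
E
```

```text
[ 1.3   0.7  -1.07  1.94  0.74  0.98  1.2 ]
pos [ 0.4456 -0.3111  0.0755] delta [ 2.183 -0.177  0.038] rv [ 0.004  0.029 -0.1  ] rows 1.3141837991225116 0.06042103198164758
```

View pics/wrist10.png

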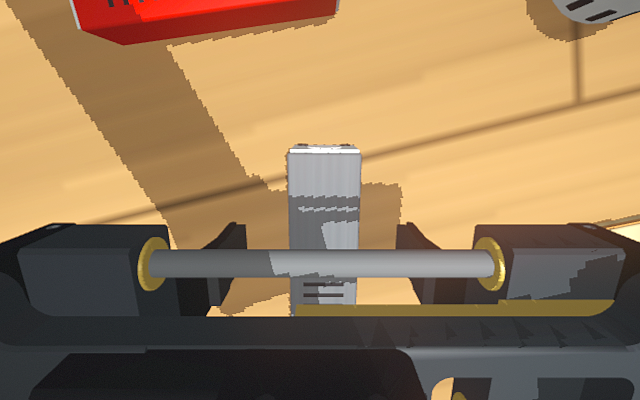

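>>> {"op": "play_rows", "data": {
  "deltas": [
    [0.6, -0.1, 0, 0, 0, 0, 0],
    [1.2, -0.15, 0, 0, 0, 0, 0],
    [1.7, -0.15, 0, 0, 0, 0, 0],
    [2.05, -0.15, 0, 0, 0, 0, 0],
    [2.05, -0.15, 0, 0, 0, 0, 0]
  ]
}}

```text
time_s: 14.75
ee_pos: [0.4523, -0.3131, 0.017]
tcp_rot: [-0.434, 0.558, 0.436, 0.557]
ft_force: [-0.8, 1.1, -0.6]
width: 1.001
```

>>> {"op": "play_rows", "data": {
  "deltas": [
    [0, 0, 0, 0, 0, 0, 0.5],
    [0, 0, 0, 0, 0, 0, 1],
    [0, 0, 0, 0, 0, 0, 1],
    [0, 0, 0, 0, 0, 0, 1],
    [0, 0, 0, 0, 0, 0, 1]
  ],
  "grip_force": 40
}}

```text
time_s: 15.25
ee_pos: [0.4533, -0.3137, 0.0188]
tcp_rot: [-0.435, 0.557, 0.435, 0.557]
ft_force: [0.5, 1.6, 0.7]
width: 0.631
```

>>> {"op": "play_rows", "data": {
  "deltas": [
    [0, 0, 0, 0, 0, 0, 1],
    [0, 0, 0, 0, 0, 0, 1],
    [0, 0, 0, 0, 0, 0, 1]
  ]
}}

```text
time_s: 15.55
ee_pos: [0.4534, -0.3132, 0.0188]
tcp_rot: [-0.435, 0.557, 0.435, 0.558]
ft_force: [-0.5, 1.1, 3.2]
width: 0.572
```

Gripped 8 mm higher than I wanted. I'll regrip lower.

>>> {"op": "play_rows", "data": {
  "deltas": [
    [0, 0, 0, 0, 0, 0, 0.2],
    [0, 0, 0, 0, 0, 0, 0.2],
    [0, 0, 0, 0, 0, 0, 0.2],
    [0.15, 0, 0, 0, 0, 0, 0.2],
    [0.3, 0.05, 0.05, 0, 0, 0, 0.2]
  ]
}}

```text
time_s: 16.05
ee_pos: [0.4521, -0.312, 0.0091]
tcp_rot: [-0.435, 0.558, 0.435, 0.558]
ft_force: [0.5, -0.3, -0.1]
width: 0.795
```

>>> {"op": "play_rows", "data": {
  "deltas": [
    [0, 0, 0, 0, 0, 0, 0.2],
    [0, 0, 0, 0, 0, 0, 0.2],
    [0, 0, 0, 0, 0, 0, 0.2]
  ]
}}

```text
time_s: 16.35
ee_pos: [0.4522, -0.3117, 0.0095]
tcp_rot: [-0.435, 0.557, 0.435, 0.557]
ft_force: [0.0, 0.1, -0.5]
width: 0.803
```

>>> {"op": "play_rows", "data": {
  "deltas": [
    [0, 0, 0, 0, 0, 0, 1],
    [0, 0, 0, 0, 0, 0, 1],
    [0, 0, 0, 0, 0, 0, 1],
    [0, 0, 0, 0, 0, 0, 1],
    [0, 0, 0, 0, 0, 0, 1]
  ],
  "grip_force": 40
}}

```text
time_s: 16.85
ee_pos: [0.4521, -0.3119, 0.0096]
tcp_rot: [-0.435, 0.558, 0.435, 0.557]
ft_force: [0.3, -0.5, 0.4]
width: 0.572
```

>>> {"op": "play_rows", "data": {
  "deltas": [
    [-0.3, 0, 0, 0, 0, 0, 1],
    [-1, 0, 0, 0, 0, 0, 1],
    [-2, 0, 0, 0, 0, 0, 1],
    [-3, 0, 0, 0, 0, 0, 1],
    [-4, 0, 0, 0, 0, 0, 1]
  ]
}}

```text
time_s: 17.35
ee_pos: [0.4518, -0.3113, 0.1309]
tcp_rot: [-0.435, 0.557, 0.435, 0.557]
ft_force: [0.2, 0.1, -2.2]
width: 0.569
```

```bash
python3 - <<'E'
import h
from h import *
h.SGN=-1
from cell import robot
st=robot.sense(); print(st["joints"].round(2),st["ft_force"],st["width"]); plan(st,[.46,-.1,.2],-6)
s=robot.snapshot("scene");pickle.dump(s,open(f"pics/scene11.pkl","wb"));cv2.imwrite("pics/scene11.png",cv2.resize(s["color"][60:240,200:400],None,fx=3.2,fy=3.2))
E
```

```text
[ 1.34  0.64 -1.13  1.89  0.67  1.06  1.25] [ 0.2100322   0.14453811 -2.24299595] 0.5689520178185332
pos [ 0.4518 -0.3113  0.1309] delta [-2.301  1.443  6.898] rv [-1.605  0.004 -0.005] rows 4.448321577384215 0.934241310094568
```

View pics/scene11.png

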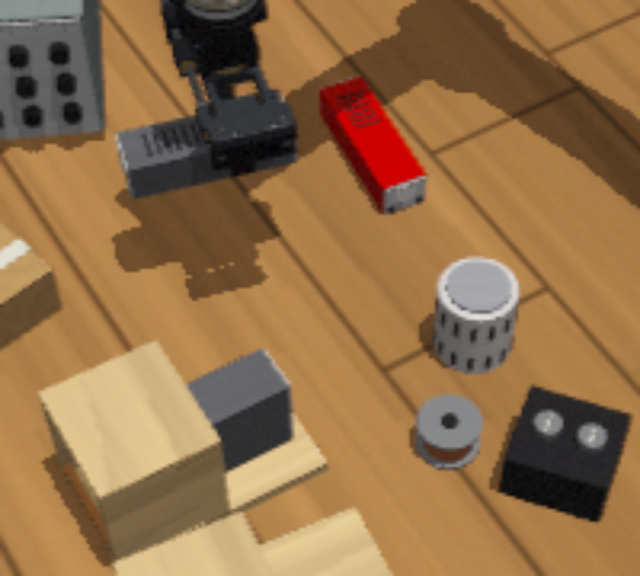

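```bash
python3 - <<'E'
from h import *
t=pickle.load(open("pics/top0.pkl","rb"))
w=pickle.load(open("pics/w1.pkl","rb"))
R=[onz(t,p,.128) for p in [(258.8,99.5),(303.9,103.4),(300,142.5),(254.9,139.5)]]
F=[onz(t,p,.065) for p in [(255.0,183.7),(298.9,187)]]
print(np.round(R,4),np.round(F,4))
BL,BR,FR,FL=R
y=lambda v:np.degrees(np.arctan2(v[1],v[0])).round(2)
print(y(BL-FL),y(BR-FR),y(FL-FR)-90,y(BL-BR)-90,y(F[0]-F[1])-90,((FL+FR)/2).round(4))
print(np.linalg.norm(FL-FR),np.linalg.norm(BL-FL),np.linalg.norm(F[0]-F[1]))
E
```

```text
[[0.7609 0.1388 0.128 ]
 [0.7454 0.0202 0.128 ]
 [0.6377 0.0326 0.128 ]
 [0.65   0.149  0.128 ]] [[0.5492 0.1592 0.065 ]
 [0.5362 0.0413 0.065 ]]
-5.22 -6.56 -6.019999999999996 -7.439999999999998 -6.310000000000002 [0.6438 0.0908 0.128 ]
0.11700034069373669 0.1114135271117908 0.11852825947209311
```

View pics/w1b.png

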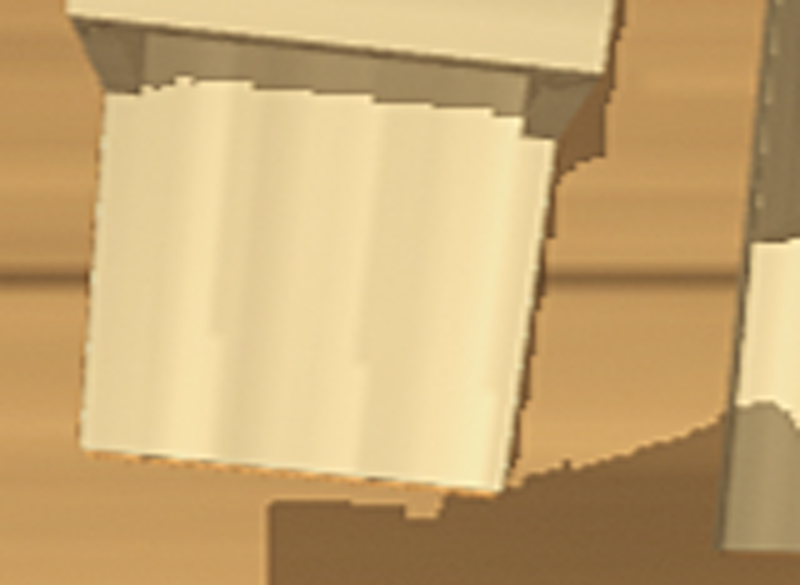

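```bash
python3 - <<'E'
from h import *
w=pickle.load(open("pics/w1.pkl","rb"));t=pickle.load(open("pics/top0.pkl","rb"))
u2=lambda p:np.array([(p[0]+.5)/5-.5+260,(p[1]+.5)/4.5-.5])
y=lambda v:np.degrees(np.arctan2(v[1],v[0])).round(2)
Q=[onz(w,u2(p),z) for p,z in (((66,13),.128),((600,73),.128),((80,449),.065),((502,493),.065))]
print(np.round(Q,4)); print(y(Q[0]-Q[1])-90,y(Q[2]-Q[3])-90,(Q[0]+Q[1])/2,(Q[2]+Q[3])/2)
for p,tp in (((66,13),(254.9,139.5)),((600,73),(300,142.5)),((80,449),(255,183.7)),((502,493),(298.9,187))): print(tri(w,u2(p),t,tp))
E
```

```text
[[0.6514 0.154  0.128 ]
 [0.6381 0.0347 0.128 ]
 [0.5517 0.1641 0.065 ]
 [0.5384 0.0455 0.065 ]]
-6.359999999999999 -6.3700000000000045 [0.64473633 0.09438115 0.128     ] [0.5450529  0.10477595 0.065     ]
(array([0.66460727, 0.15688011, 0.08929642]), np.float64(2.2527888738507222))
(array([0.64075855, 0.03312632, 0.11947577]), np.float64(0.2706840085810607))
(array([0.55269044, 0.16295879, 0.05194919]), np.float64(2.0835820216822127))
(array([0.53936624, 0.04270938, 0.051263  ]), np.float64(0.8941885032841844))
```

>>> {"op": "play_rows", "data": {
  "deltas": [
    [-0.8, 0, 0.3, 0, 0, 0, 1],
    [-1.6, 0, 1.4, -0.3, 0, 0, 1],
    [-2.2, 0.3, 2.8, -0.7, 0, 0, 1],
    [-2.3, 0.6, 4.2, -1.2, 0, 0, 1],
    [-2.3, 1, 5.6, -1.6, 0, 0, 1]
  ]
}}

```text
time_s: 17.9
ee_pos: [0.4642, -0.1396, 0.1995]
tcp_rot: [-0.474, 0.525, 0.473, 0.526]
ft_force: [0.6, 1.5, -0.9]
width: 0.571
```

```bash
python3 - <<'E'
import h
from h import *
h.SGN=-1
from cell import robot
st=robot.sense(); print(st["joints"].round(2),st["ft_force"],st["width"]); plan(st,[.505,.106,.2],-6.2)
E
```

```text
[ 1.22  0.48 -1.3   1.95  0.52  1.11  1.17] [ 0.55089045  1.50592779 -0.92445631] 0.5705334965280672
pos [ 0.4642 -0.1396  0.1995] delta [-0.017 -0.499  8.284] rv [ 0.044 -0.003  0.022] rows 4.979591060925768 0.02863315171472036
```

>>> {"op": "play_rows", "data": {
  "deltas": [
    [0, -0.2, 1.4, 0, 0, 0, 1],
    [0, -0.5, 2.9, 0, 0, 0, 1],
    [0, -0.8, 4.4, 0, 0, 0, 1],
    [0, -1.0, 5.9, 0, 0, 0, 1],
    [0, -1.1, 7.4, 0, 0, 0, 1]
  ]
}}

```text
time_s: 18.4
ee_pos: [0.5202, 0.0776, 0.1986]
tcp_rot: [-0.473, 0.526, 0.473, 0.526]
ft_force: [1.1, -0.2, -2.5]
width: 0.572
```

>>> {"op": "play_rows", "data": {
  "deltas": [
    [0, 0, 0.4, 0, 0, 0, 1],
    [0, 0, 0.7, 0, 0, 0, 1],
    [0, 0, 0.7, 0, 0, 0, 1],
    [0, 0, 0.7, 0, 0, 0, 1]
  ]
}}

```text
time_s: 18.8
ee_pos: [0.5222, 0.0949, 0.1982]
tcp_rot: [-0.473, 0.527, 0.472, 0.526]
ft_force: [-0.4, -1.4, -1.5]
width: 0.573
```

```bash
python3 - <<'E'
import h
from h import *
h.SGN=-1
from cell import robot
st=robot.sense(); print(st["joints"].round(2),st["ft_force"],st["width"]); plan(st,[.5265,.1048,.084],-6.3)
for n in ("scene","top"):
    s=robot.snapshot(n);pickle.dump(s,open(f"pics/{n}12.pkl","wb"));c=s["color"]; c=c[60:260,200:400] if n=="top" else c[110:310,190:390]
    cv2.imwrite(f"pics/{n}12.png",cv2.resize(c,None,fx=3,fy=3,interpolation=cv2.INTER_CUBIC))
E
```

```text
[ 0.63  0.52 -1.19  1.86  0.54  1.13  0.7 ] [-0.43547863 -1.38660844 -1.54261279] 0.5725132675638623
pos [0.5222 0.0949 0.1982] delta [ 3.804 -0.108  0.349] rv [ 0.024 -0.017 -0.007] rows 2.2931768725793362 0.017598547708152102
```

View pics/scene12.png

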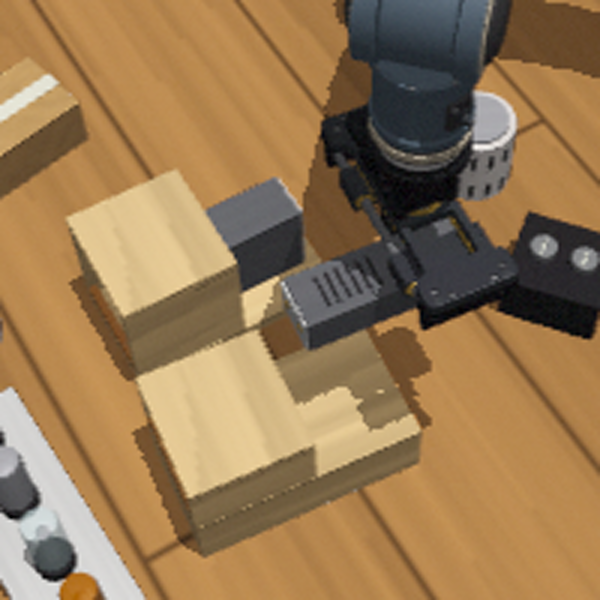

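View pics/top12.png

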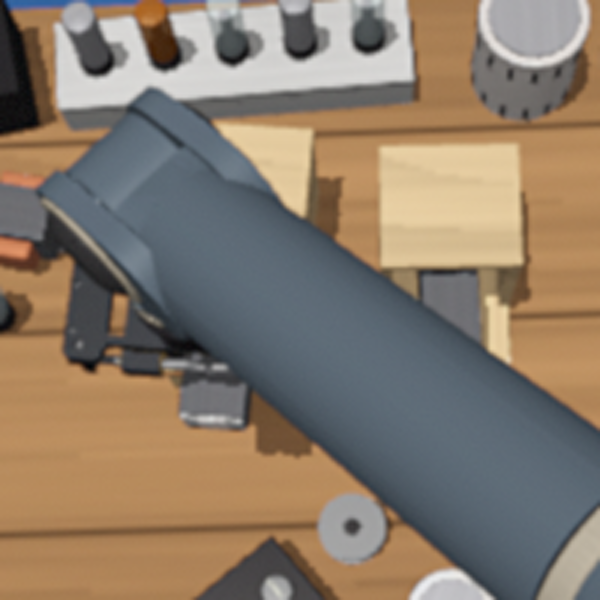

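>>> {"op": "play_rows", "data": {
  "deltas": [
    [0.6, -0.1, 0.3, 0, 0, 0, 1],
    [1.6, -0.1, 0.35, 0, 0, 0, 1],
    [2.6, -0.1, 0.35, 0, 0, 0, 1],
    [3.5, -0.1, 0.35, 0, 0, 0, 1],
    [3.7, -0.1, 0.35, 0, 0, 0, 1]
  ]
}}

```text
time_s: 19.4
ee_pos: [0.5247, 0.1043, 0.0847]
tcp_rot: [-0.472, 0.528, 0.473, 0.524]
ft_force: [-0.2, -0.5, -0.4]
width: 0.565
```

>>> {"op": "play_rows", "data": {
  "deltas": [
    [0, 0, 0, 0, 0, 0, 1],
    [0, 0, 0, 0, 0, 0, 1]
  ]
}}

```text
time_s: 19.6
ee_pos: [0.5274, 0.1069, 0.0888]
tcp_rot: [-0.473, 0.525, 0.472, 0.527]
ft_force: [0.5, -0.0, -1.9]
width: 0.573
```

```bash
python3 - <<'E'
import h
from h import *
h.SGN=-1
from cell import robot
st=robot.sense(); print(st["joints"].round(2),st["ft_force"],st["width"]); plan(st,[.615,.095,.081],-6.3)
for n in ("scene","wrist"):
    s=robot.snapshot(n);pickle.dump(s,open(f"pics/{n}13.pkl","wb"));c=s["color"]; c=c if n=="wrist" else c[150:290,210:370]
    cv2.imwrite(f"pics/{n}13.png",cv2.resize(c,None,fx=4,fy=4,interpolation=cv2.INTER_CUBIC) if n=="scene" else c)
E
```

```text
[ 0.49  0.65 -1.05  1.95  0.7   0.96  0.56] [ 0.50973721 -0.03800539 -1.89846206] 0.5725561771828128
pos [0.5274 0.1069 0.0888] delta [ 0.264 -2.946 -0.083] rv [0.038 0.01  0.022] rows 1.7752528774987486 0.02646448568928207
```

View pics/scene13.png

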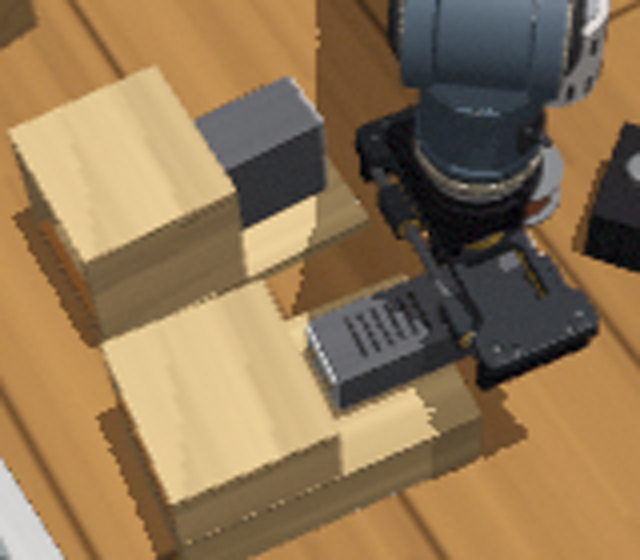

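View pics/wrist13.png

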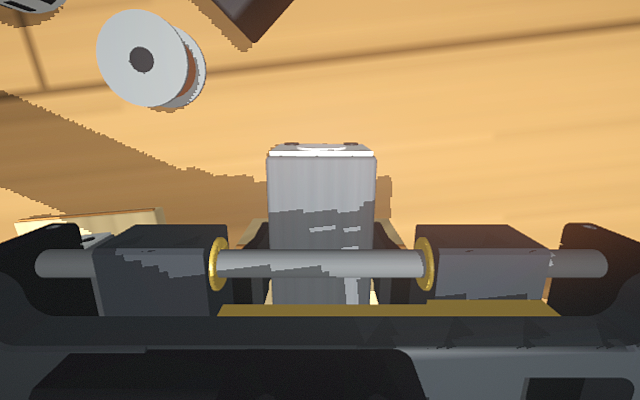

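>>> {"op": "play_rows", "data": {
  "deltas": [
    [0.1, 0, -0.07, 0, 0, 0, 1],
    [0.2, 0, -0.07, 0, 0, 0, 1],
    [0.25, 0, -0.07, 0, 0, 0, 1],
    [0.25, 0, -0.07, 0, 0, 0, 1]
  ]
}}

```text
time_s: 20.1
ee_pos: [0.526, 0.1047, 0.0798]
tcp_rot: [-0.473, 0.526, 0.473, 0.526]
ft_force: [0.2, -0.2, -0.5]
width: 0.569
```

>>> {"op": "play_rows", "data": {
  "deltas": [
    [0, 0, 0, 0, 0, 0, 1],
    [0, 0, 0, 0, 0, 0, 1]
  ]
}}

```text
time_s: 20.3
ee_pos: [0.5262, 0.1049, 0.0801]
tcp_rot: [-0.473, 0.526, 0.473, 0.526]
ft_force: [-0.4, 0.3, -1.4]
width: 0.575
```

```bash
python3 - <<'E'
import h
from h import *
h.SGN=-1
from cell import robot
st=robot.sense(); print(st["joints"].round(2),st["ft_force"],st["width"]); plan(st,[.615,.095,.081],-6.3)
for n in ("scene",):
    s=robot.snapshot(n);pickle.dump(s,open(f"pics/{n}14.pkl","wb"));c=s["color"]; c=c if n=="wrist" else c[210:290,230:340]
    cv2.imwrite(f"pics/{n}14.png",cv2.resize(c,None,fx=6,fy=6,interpolation=cv2.INTER_CUBIC) if n=="scene" else c)
E
```

```text
[ 0.49  0.66 -1.04  1.96  0.71  0.95  0.55] [-0.37231859  0.32180279 -1.42765478] 0.5753620824817132
pos [0.5262 0.1049 0.0801] delta [-0.031 -2.978 -0.016] rv [0.05  0.001 0.001] rows 1.7869150662479356 0.029317564926456697
```

View pics/scene14.png

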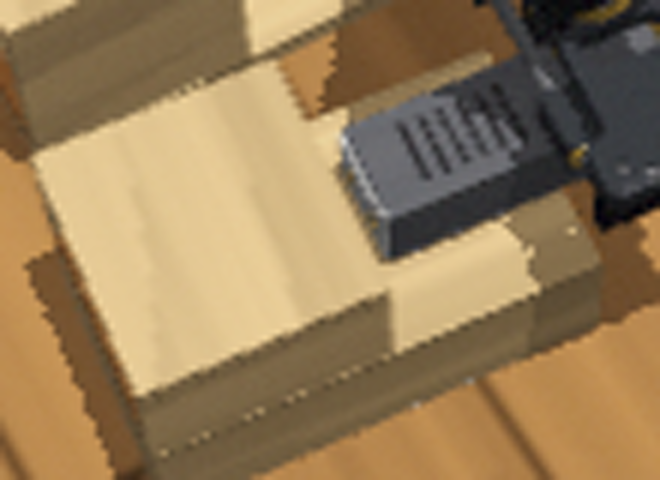

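```bash
python3 - <<'E'
from h import *
s=pickle.load(open("pics/scene14.pkl","rb"))
def pj(X): q=P(s)@np.append(X,1);q=q[:2]/q[2];return ((q-[230,210]+.5)*6-.5).round(0)
for z in (.062,.07,.078):
  for d in (0,.006): print(z,d,"L bot",pj([.6319+d,.1184-.11*d,z]),"top",pj([.6319+d,.1184-.11*d,z+.04]),"R top",pj([.6319-.0055+d,.1184-.0497-.11*d,z+.04]))
print(pj([.6443+.0066,.0918+.0596,.128]),"roof FL")
E
```

```text
0.062 0 L bot [392. 272.] top [389. 229.] R top [341. 135.]
0.062 0.006 L bot [379. 277.] top [376. 235.] R top [329. 141.]
0.07 0 L bot [392. 263.] top [389. 220.] R top [341. 126.]
0.07 0.006 L bot [379. 269.] top [376. 226.] R top [328. 131.]
0.078 0 L bot [391. 255.] top [388. 212.] R top [340. 117.]
0.078 0.006 L bot [378. 260.] top [375. 217.] R top [327. 122.]
[389. 284.] roof FL
```

>>> {"op": "play_rows", "data": {
  "deltas": [
    [0.06, 0, 0, 0, 0, 0, 1],
    [0.12, 0, 0, 0, 0, 0, 1],
    [0.12, 0, 0, 0, 0, 0, 1],
    [0.12, 0, 0, 0, 0, 0, 1]
  ]
}}

```text
time_s: 20.75
ee_pos: [0.5261, 0.1047, 0.0763]
tcp_rot: [-0.473, 0.526, 0.473, 0.526]
ft_force: [-0.4, 0.2, -1.3]
width: 0.574
```

>>> {"op": "play_rows", "data": {
  "deltas": [
    [0.04, 0, 0, 0, 0, 0, 1],
    [0.08, 0, 0, 0, 0, 0, 1],
    [0.08, 0, 0, 0, 0, 0, 1]
  ]
}}

```text
time_s: 21.05
ee_pos: [0.5262, 0.1048, 0.0745]
tcp_rot: [-0.473, 0.526, 0.473, 0.526]
ft_force: [-2.0, -0.5, 4.3]
width: 0.568
```

Floor contact at TCP 0.0745, which matches a 65 mm floor. Lifting 5 mm and sliding in.

>>> {"op": "play_rows", "data": {
  "deltas": [
    [-0.18, 0, 0, 0, 0, 0, 1],
    [-0.18, -0.3, 0, 0, 0, 0, 1],
    [-0.18, -0.8, 0, 0, 0, 0, 1],
    [-0.16, -1.3, 0, 0, 0, 0, 1],
    [-0.15, -1.8, 0, 0, 0, 0, 1]
  ]
}}

```text
time_s: 21.55
ee_pos: [0.5812, 0.0986, 0.0783]
tcp_rot: [-0.473, 0.526, 0.473, 0.526]
ft_force: [0.6, 0.8, -2.3]
width: 0.572
```

```bash
python3 - <<'E'
import h
from h import *
h.SGN=-1
from cell import robot
st=robot.sense(); print(st["joints"].round(2),st["ft_force"],st["width"]); plan(st,[.615,.095,.080],-6.3)
s=robot.snapshot("scene");c=s["color"][210:290,230:340]
cv2.imwrite("pics/scene15.png",cv2.resize(c,None,fx=6,fy=6,interpolation=cv2.INTER_CUBIC))
E
```

```text
[ 0.46  0.73 -1.01  1.83  0.73  1.    0.61] [ 0.56083399  0.78586184 -2.33865186] 0.5722158825446075
pos [0.5812 0.0986 0.0783] delta [-5.600e-02 -1.133e+00 -1.000e-03] rv [0.042 0.001 0.004] rows 0.680462873158252 0.02435914611666502
```

View pics/scene15.png

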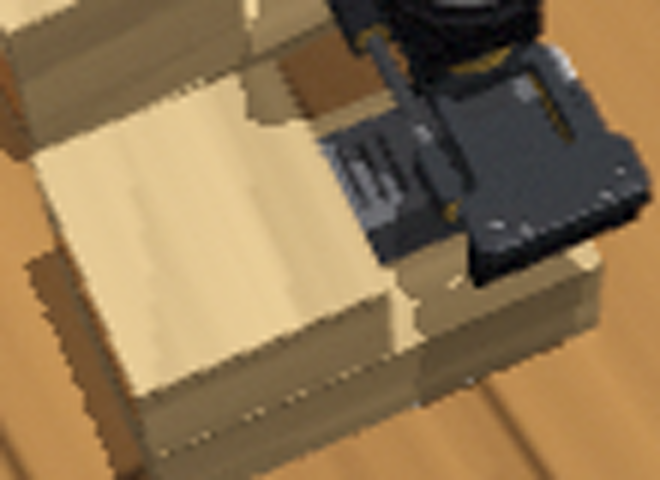

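>>> {"op": "play_rows", "data": {
  "deltas": [
    [-0.05, -0.4, 0, 0, 0, 0, 1],
    [-0.05, -0.8, 0, 0, 0, 0, 1],
    [-0.03, -1.1, 0, 0, 0, 0, 1],
    [0, -1.1, 0, 0, 0, 0, 1],
    [0, -1.1, 0, 0, 0, 0, 1]
  ]
}}

```text
time_s: 22.1
ee_pos: [0.6123, 0.0957, 0.0782]
tcp_rot: [-0.473, 0.526, 0.473, 0.525]
ft_force: [-0.2, 0.2, -2.3]
width: 0.572
```

```bash
python3 - <<'E'
import h
from h import *
h.SGN=-1
from cell import robot
st=robot.sense(); print(st["joints"].round(2),st["ft_force"],st["width"]); plan(st,[.615,.095,.0745],-6.3)
E
```

```text
[ 0.44  0.76 -0.99  1.76  0.73  1.04  0.64] [-0.23630905  0.22859204 -2.25892459] 0.5720328441057707
pos [0.6123 0.0957 0.0782] delta [ 0.122 -0.092 -0.013] rv [ 0.05  -0.001 -0.011] rows 0.0922727054809959 0.03000546272565172
```

>>> {"op": "play_rows", "data": {
  "deltas": [
    [0.04, -0.07, 0, 0, 0, 0, 1],
    [0.1, -0.07, 0, 0, 0, 0, 1],
    [0.15, -0.07, 0, 0, 0, 0, 1],
    [0.15, -0.07, 0, 0, 0, 0, 1]
  ]
}}

```text
time_s: 22.5
ee_pos: [0.6146, 0.0954, 0.0746]
tcp_rot: [-0.473, 0.526, 0.473, 0.526]
ft_force: [-2.5, -1.3, 3.2]
width: 0.57
```

Contact with the floor. Opening.

>>> {"op": "play_rows", "data": {
  "deltas": [
    [0, 0, 0, 0, 0, 0, 0.8],
    [0, 0, 0, 0, 0, 0, 0.5],
    [0, 0, 0, 0, 0, 0, 0.2],
    [0, 0, 0, 0, 0, 0, 0.05],
    [0, 0, 0, 0, 0, 0, 0.05]
  ]
}}

```text
time_s: 23.0
ee_pos: [0.6149, 0.0954, 0.0738]
tcp_rot: [-0.473, 0.526, 0.473, 0.526]
ft_force: [-0.3, -0.2, -0.6]
width: 0.76
```

>>> {"op": "play_rows", "data": {
  "deltas": [
    [0, 0, 0, 0, 0, 0, 0.05],
    [0, 0, 0, 0, 0, 0, 0.05],
    [0, 0, 0, 0, 0, 0, 0.05]
  ]
}}

```text
time_s: 23.3
ee_pos: [0.6148, 0.0954, 0.0739]
tcp_rot: [-0.473, 0.526, 0.473, 0.526]
ft_force: [-0.3, -0.1, -0.3]
width: 0.934
```

>>> {"op": "play_rows", "data": {
  "deltas": [
    [-0.6, 0, 0, 0, 0, 0, 0.05],
    [-1.6, 0, 0, 0, 0, 0, 0.05],
    [-3, 0, 0, 0, 0, 0, 0.05],
    [-4.4, 0, 0, 0, 0, 0, 0.05],
    [-5, 0, 0, 0, 0, 0, 0.05]
  ]
}}

```text
time_s: 23.8
ee_pos: [0.6162, 0.0971, 0.2298]
tcp_rot: [-0.474, 0.523, 0.472, 0.528]
ft_force: [-0.4, 0.1, -0.4]
width: 0.951
```

```bash
python3 - <<'E'
import h
from h import *
h.SGN=-1
from cell import robot
st=robot.sense(); print(st["joints"].round(2),st["ft_force"],st["width"]); plan(st,[.47,-.25,.25],-6.3)
E
```

```text
[ 0.51  0.62 -1.11  1.62  0.58  1.27  0.76] [-0.38189875  0.08454851 -0.41623558] 0.950707987023767
pos [0.6162 0.0971 0.2298] delta [ -0.733   3.628 -12.015] rv [0.055 0.032 0.077] rows 7.543141431280846 0.05818602975888732
```

Moving the arm clear so I can look.

>>> {"op": "play_rows", "data": {
  "deltas": [
    [-0.5, 1, -0.8, 0, 0, 0, 0.05],
    [-0.8, 1.6, -2.2, 0, 0, 0, 0.05],
    [-0.8, 2.2, -3.7, 0, 0, 0, 0.05],
    [-0.8, 2.6, -5.2, 0, 0, 0, 0.05],
    [-0.8, 3, -6.7, 0, 0, 0, 0.05]
  ]
}}

```text
time_s: 24.3
ee_pos: [0.5029, -0.0964, 0.2484]
tcp_rot: [-0.473, 0.526, 0.473, 0.525]
ft_force: [0.4, -0.5, -0.0]
width: 0.949
```

>>> {"op": "play_rows", "data": {
  "deltas": [
    [0, 0, -1.4, 0, 0, 0, 0.05],
    [0, 0.3, -2.8, 0, 0, 0, 0.05],
    [0, 0.5, -4.2, 0, 0, 0, 0.05],
    [0, 0.6, -5.3, 0, 0, 0, 0.05],
    [0, 0.6, -5.3, 0, 0, 0, 0.05]
  ]
}}

```text
time_s: 24.8
ee_pos: [0.4676, -0.2572, 0.2474]
tcp_rot: [-0.47, 0.529, 0.47, 0.527]
ft_force: [-0.7, 0.0, -0.2]
width: 0.947
```

```bash
python3 - <<'E'
from h import *
from cell import robot
for n in ("scene","top"):
    s=robot.snapshot(n);pickle.dump(s,open(f"pics/{n}20.pkl","wb"));c=s["color"]; c=c[95:205,245:385] if n=="top" else c[150:290,205:345]
    cv2.imwrite(f"pics/{n}20.png",cv2.resize(c,None,fx=5,fy=5,interpolation=cv2.INTER_CUBIC))
    if n=="scene": cv2.imwrite("pics/scene20f.png",s["color"])
E
```

```text
(no output)
```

View pics/top20.png

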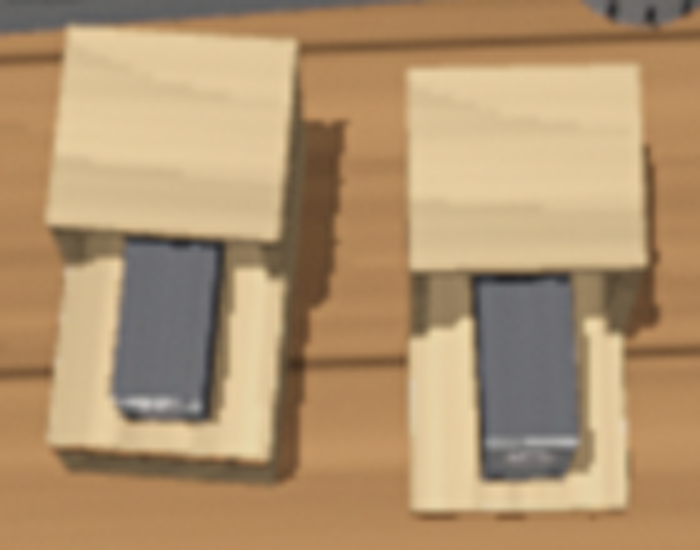

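```bash
python3 -c "
import cv2;i=cv2.imread('pics/scene20.png');print(i.shape);cv2.imwrite('pics/scene20s.png',cv2.resize(i,(600,600)))"
```

```text
(700, 700, 3)
```

View pics/scene20s.png

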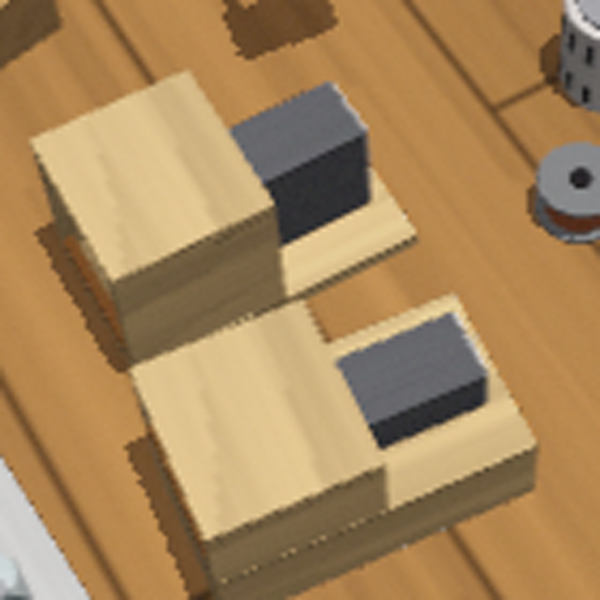

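View pics/scene20f.png

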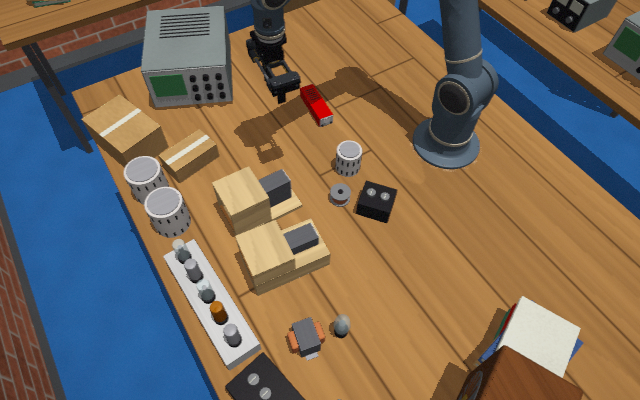

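```bash
python3 - <<'E'
from h import *
t=pickle.load(open("pics/top20.pkl","rb"))
def pt(p,z): return onz(t,un(p,5,(245,95)),z)
def rep(n,M,yaw,pts):
    f=np.array([np.cos(yaw),np.sin(yaw)]);l=np.array([-f[1],f[0]])
    for p,z in pts: d=pt(p,z)[:2]-M; print(n,p,"along",round(d@f*1000,1),"across",round(d@l*1000,1))
m=((pt((47,225),.128)+pt((283,242),.128))/2)[:2]; print(m)
rep("low",m,np.radians(-6.3),[((113,402),.105),((207,408),.105),((126,245),.105),((220,245),.105)])
m=((pt((410,270),.128)+pt((647,267),.128))/2)[:2]; print(m)
rep("tall",m,np.radians(-0.5),[((483,441),.1),((579,441),.1),((478,283),.1),((571,279),.1)])
E
```

```text
[0.64302255 0.09042173]
low (113, 402) along -85.3 across 21.1
low (207, 408) along -84.7 across -28.0
low (126, 245) along 0.6 across 23.3
low (220, 245) along 4.3 across -26.2
[ 0.61753462 -0.09576713]
tall (483, 441) along -83.1 across 24.7
tall (579, 441) along -84.3 across -24.9
tall (478, 283) along 2.8 across 24.7
tall (571, 279) along 3.7 across -24.2
```

Both cases are in place and the arm is clear. Handing in.

>>> {"op": "play_rows", "data": {
  "deltas": [
    [0, 0, 0, 0, 0, 0, 0.05],
    [0, 0, 0, 0, 0, 0, 0.05]
  ]
}}

```text
time_s: 25.1
ee_pos: [0.4698, -0.2495, 0.2484]
tcp_rot: [-0.474, 0.525, 0.474, 0.525]
ft_force: [0.1, 0.4, 0.8]
width: 0.95
```

```bash
python3 - <<'E'
from cell import robot
print(robot.sign_off())
E
```

```text
the job is handed in; nothing more can be done
None
```

Both cases are on their tiers and the job was handed in at about 25 s. I placed the tall case first, in the high-headroom tier on the right, then the low case in the raised tier on the left. The red look-alike was not touched.

| Last top-view check | Tall case | Low case |
|---|---|---|
| Length under the roof (of 160 mm) | about 76 mm | about 75 mm |
| Offset from the middle | under 1 mm | about 2–3 mm |
| Angle to the tier | within about 0.5° | about 1.4° |

- **Standing:** the scene view shows both upright on their floors. I felt each touch the floor through the wrist force (up to about 16 N for the tall case, 4 N for the low one) before letting go.
- **At hand-in:** the gripper was open and well clear of everything.
- **Measurements that disagreed:** heights from two views came out up to about 11 mm low in general, and one corner in a wrist picture taken as the arm settled was about 39 mm low. I settled the low tier's height by touching its floor, which matched 65 mm.
- **Reworked on the way:** I turned the gripper half round because joint 7 was near its limit, and gripped the low case a second time because the first grip was too high. Joint 3 came within about 0.04 rad of its limit at its closest.

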